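Draw a dropped bracket out from under a drive guard

TASK

A steel T-foot bracket has fallen under the fixed tunnel guard of the gear drive, where no hand can get at it. Feel in behind it with the hooked rod and draw it out through the open end of the guard, without banging the guard; then lay the rod down flat on the bench, clear of the guard and the tray, and set the bracket down gently, standing on its foot, in the grey parts tray. Let go of both and leave the other things on the bench where they are.

Things in the scene. Friction and masses are not known exactly. Their poses are not given: they have to be found in the camera images.
- guard: Fixed aluminium tunnel guard (moves and turns up to 0.15 rad between runs). Origin: on the bench, middle of its open end (mouth). +y points into the tunnel (about world +y), +x across it (about world +x). Inside 210 mm wide (x -105 to 105 mm), 200 mm deep, 85 mm high; the bench is its floor, no sill. Side walls 8 mm thick, solid to 30 mm, then rails on posts. Roof: crossbars, top at 95 mm.
- guard_end (a point): Point on the inner face of the guard's solid end wall (95 mm high), in the middle, 10 mm above the bench: 200 mm along the guard's +y from the mouth. A fixed blue gear housing with an upright grey motor, 170 x 120 mm, 280 mm high, stands behind this wall.
- rod_grip (a point): Centre of the hooked rod's black handle, a block 100 (x) x 26 (y) x 30 mm (z) lying flat on the bench; this point is 15 mm above its underside. +x points along the rod from handle to hook, z up. A straight round steel rod, 12 mm thick, runs on from the middle of the handle's end, its axis 10 mm above the underside. Whole tool 324 mm long, about 0.4 kg (varies).
- rod_hook (a point): Inner corner of the tool's hook, 262 mm along +x and 6 mm along -y from rod_grip, 10 mm above the underside; same axes. The prong stands at right angles to the rod, to the right seen from the handle (guard +x when pushed in): x from 262 to 274 mm, y from +6 to -46 mm off rod_grip, 16 mm high from the underside. Its inner face looks back to the handle.
- bracket_mid (a point): Centre of the steel T-foot bracket, 30 mm above its underside. Foot plate 60 (x) x 64 (y) x 10 mm; upright web in its middle, 10 mm thick (x), 56 wide (y), top at 60 mm. Pinch the web along x from above. Starts in the tunnel near the +x wall, its x within 0.7 rad of guard +y; at least 100 mm free to the -x wall, 20 to 60 mm behind it. About 0.45 kg (varies); slides at 2 to 7 N.
- tray: Open grey plastic parts tray fixed to the bench, outside 170 mm (its x) x 150 mm (its y), 22 mm high, walls and floor 5 mm thick. Origin: centre of its underside, on the bench.
- tape_mid (a point): Bystander: cardboard tape roll standing flat, 96 mm across and 45 mm high; point at its middle.
- handset_mid (a point): Bystander: grey remote handset lying flat, 130 x 45 x 22 mm; point at its middle.
- jar_mid (a point): Bystander: white closed jar, 68 mm across, 90 mm high; point half-way up.
- spanner_grip (a point): Bystander: steel open spanner lying flat; point on its shank.
- driver_grip (a point): Bystander: screwdriver lying flat; point on its black handle.
- cup_rim (a point): Bystander: white plastic sample cup, 80 mm across, 90 mm high; point at the centre of its rim.
- flange_mid (a point): Bystander: turned steel flange lying on its wide face, 84 mm across, 35 mm high; point half-way up.
Mind the look-alikes: they are no part of the job. What is shaped like the part that bears bracket_mid but yellow is not meant.

How it is judged:
On the way:
1. the rod's hook has drawn the bracket clear out of the mouth of the guard, standing on its foot (y of bracket_mid in the frame of guard below -0.045 m and contact force between rod and bracket above 0.2 N and angle between bracket_mid's own z axis and vertical below 0.2 rad), for 0.04 s.
At the end, for the whole second after the job is handed in: Bracket at rest on its foot on the tray floor (centre within 55 mm in x, 45 mm in y of the tray's middle, 30-40 mm high, tilt < 0.1 rad); rod flat and still on the bench (handle centre < 20 mm, hook corner < 16 mm high), hook outside the guard, touching neither guard, tray nor bracket (x of bracket_mid in the frame of tray between -0.055 and 0.055 m and y of bracket_mid in the frame of tray between -0.045 and 0.045 m and height (world z) of bracket_mid between 0.03 and 0.04 m and angle between each of bracket_mid, rod_grip's own z axis and vertical below 0.1 rad and linear speed of each of bracket, rod below 0.02 m/s and height (world z) of rod_grip below 0.02 m and height (world z) of rod_hook below 0.016 m and (y of rod_hook in the frame of guard below -0.012 m or x of rod_hook in the frame of guard below -0.12 m or x of rod_hook in the frame of guard above 0.12 m) and contact force between rod and guard below 0.1 N and contact force between rod and tray below 0.1 N and contact force between rod and bracket below 0.1 N).
It fails at once if the gripper touches the bracket while it is still under the guard (contact force between the fingers and bracket above 0.5 N and y of bracket_mid in the frame of guard above -0.02 m).
It fails at once if the rod bangs or pushes the guard with more than 40 N (contact force between rod and guard above 40 N).
It fails at once if the arm or gripper pushes the guard with more than 40 N (contact force between any of the arm, the fingers and guard above 40 N).
It fails at once if the bracket is dropped into the tray instead of being set down (it falls free there faster than 0.6 m/s) (horizontal distance between bracket_mid and tray below 0.12 m and contact force between the fingers and bracket below 0.05 N and linear speed of bracket above 0.6 m/s).
It fails at once if a bystander is shifted by more than 30 mm (distance of any of tape_mid, handset_mid, jar_mid, spanner_grip, driver_grip, cup_rim, flange_mid from where it was at the start of the episode above 0.03 m).
It also fails if it takes over 72 s, if anything falls off the work surface, if the arm or the gripper's body presses on something with over 40 N, if the wrist force passes 120 N, or if a joint passes its speed limit or range.

ROBOT

A 6-joint arm with a two-finger parallel gripper is mounted at the origin on the work surface. World frame = base frame: x ahead of the robot, y to its left, z up, the work surface at z = 0. Lengths are in m, angles in rad, forces in N, time in s.
With the tool pointing down it reaches from about 0.4 to 0.825 m from the base axis. Payload 7 kg.
Tool frame: the origin (TCP) lies at the centre of the arm's flange, where the gripper is bolted on; the fingertips stand 178 mm ahead of it and the grasp point (between the pads) lies 159 mm ahead of it; x points along the fingers, z is the direction in which the jaws open and shut, and the axes are right-handed (so a half turn about x gives the same grasp; the last joint's range is limited). The gripper opens to 88 mm and grips with 3 to 60 N. Pads are 19 mm wide; open, the fingers measure 130 mm over their backs; the gripper's body (78 mm by 193 mm) begins 47 mm behind the grasp point.
Start: joints at [-0.887, 0.359, 0.012, 0, -1.224, -0.288], TCP at [0.26, -0.623, 0.405] pointing down, gripper open.
Joint ranges: [-3.07, 3.07], [-1.43, 2.12], [-1.02, 1.25], [-3.03, 1.67], [-3.05, -0], [-3.03, 3.03]. Speed limits (rad/s): [2.39, 2.39, 3.01, 3.14, 3.14, 3.14].

INTERFACE

Orientations are given as [roll, pitch, yaw] about the fixed x, y, z axes, in that order (R = Rz(yaw) Ry(pitch) Rx(roll)).
In Python, from station import telemetry, optics, job_done, finder gives the robot as it stands.
- The arm moves only by the tool play_rows, never from a script. Its argument "steps" is a list of rows, each an object of numbers: "gripper": the opening, from 0 (shut) to 1 (fully open); "tx", "ty", "tz": the shift along the tool's x, y, z in units of 25 mm (1.0 is 25 mm); "ax", "ay", "az": the turn, a rotation vector about the tool's x, y, z in units of 6 degrees (1.0 is 6 degrees). In form: [{"gripper": .., "tx": .., "ty": .., "tz": .., "ax": .., "ay": .., "az": ..}, ...]. A call has 1 to 20 rows; each row shifts and turns the commanded pose from where the row before left it, along the tool's axes as they then stand; what a row does not reach is not made up. A row lasts 1/12 s, in which the tool goes at most 41.7 mm and 7.16 degrees, less where a joint would pass 70% of its speed; a pose out of reach is approached as far as the arm can. A call is refused whole if a number of a shift passes 1 or a number of a turn 1, either way. A call with a gripper value outside its range is refused whole. The fingers move at their own pace and stop on an object; "newtons" is the grip in N (left out, the last holds). Time passes only in rows, so rows that do not move let the fingers close. It gives the time, the measured TCP pose, the force and the opening at its end, in the units of the state.
- telemetry.get_state(): the state, without advancing time (a new reading comes with each control period).
- optics.grab_frame(name): name is "scene" or "top"; returns the picture (400x640x3 uint8, red, green, blue); there is no depth.
- optics.calibration(name): a dict with "fx", "fy", "cx", "cy" (pixels), "T" (4x4, takes a point from camera to world coordinates). Camera axes: x right, y down, z forward; pixel columns grow to the right and rows downward; lengths in m; the calibration is good to about 2 mm. A picture is of the moment at which its call begins. calibration takes no time and is no camera call.
- job_done(): hands the job in, once; it reports no verdict.
Trained networks look in the newest picture that a camera, given by its name, has taken for a name from the list of things; names that differ only in an ending like _2 or _b are one class to them, and where a whole thing is asked for, a point or a joint stands for the part that bears it (a point fixed in the world has none). Each returns a list of dicts, best first, with "confidence" (0 to 1); they miss things now and then, are a little off and sometimes report something else, mostly with a low value. They report only what shows in the picture. A call takes as long as a camera call. They do not tell look-alikes from the thing itself.
- finder.look_for(query, camera): "extent" ([left, top, right, bottom] in pixels, round what is visible of it).
- finder.silhouettes(query, camera): "pixels" (400x640 bool, what is visible of it) and "extent" ([left, top, right, bottom] in pixels, round what is visible of it).
- finder.pinpoint(query, camera): "location" ([row, column] in pixels: a listed point, or the origin of a listed thing).
The state is a dict: "t": time; "q": joint angles; "qd": joint speeds; "joint_efforts": joint torques, N m; "eef_pos": TCP position; "ee_rot": TCP orientation; "force": force on the tool from outside, world axes, zero at the start; "moment": the same for the moment, N m; "width": finger opening in m.
Only numpy, scipy, OpenCV 4.12 (cv2) and the standard library are available. Lean on these libraries where they do the work, as an engineer would, in place of code of your own. Each camera call takes 0.05 s, during which the arm holds its last target.

## Working session

There is one attempt and no reset: what is moved stays moved. The work goes in short steps, Python scripts to look and compute and a tool call to move; the robot and the scene stay as the last step left them, time stands still between calls to the robot, and variables do not carry over. Pictures are saved under pics/ and viewed, and the job is handed in when it is done.

Besides the shell and the picture viewer there is one more tool, called after "Request:" as name(argument=value, ...), one argument or row to a line, values as JSON. play_rows: Moves the arm, as the interface text tells. Its arguments: {"type":"object","properties":{"steps":{"type":"array"},"newtons":{"type":"number"}},"required":["steps"]}

```bash
mkdir -p pics; ls
python3 - <<'E'
from station import telemetry, optics, finder
import cv2
for n in ("scene","top"):
    f=optics.grab_frame(n); cv2.imwrite(f"pics/{n}0.png",cv2.cvtColor(f,cv2.COLOR_RGB2BGR))
    c=optics.calibration(n); print(n,c)
s=telemetry.get_state(); print(s)
E
```

```text
pics
scene {'fx': 447.87323849320614, 'fy': 447.87323849320614, 'cx': 317.8126165823792, 'cy': 195.61465900774468, 'T': array([[-0.7553333 ,  0.44788354, -0.47840563,  1.23178099],
       [ 0.65525831,  0.50457241, -0.56217722,  0.87224336],
       [-0.01039965, -0.73811044, -0.67459975,  1.09232652],
       [ 0.        ,  0.        ,  0.        ,  1.        ]])}
top {'fx': 510.2296085208153, 'fy': 510.2296085208153, 'cx': 321.3907703257968, 'cy': 204.9790942832758, 'T': array([[ 0.01968043, -0.99394027,  0.10814536,  0.37014593],
       [-0.99971275, -0.02104295, -0.01147208,  0.04388123],
       [ 0.01367826, -0.10788852, -0.9940689 ,  1.40880992],
       [ 0.        ,  0.        ,  0.        ,  1.        ]])}
{'t': 0.1, 'q': array([-8.86915476e-01,  3.59307539e-01,  1.11726469e-02, -3.05455671e-04,
       -1.22409587e+00, -2.88086269e-01]), 'qd': array([ 0.00074578, -0.00087901,  0.00163896,  0.00159245, -0.00049806,
       -0.00059229]), 'joint_efforts': array([-1.30785924e-03, -5.84163344e+01,  2.93750417e+01,  7.01565877e+00,
        1.01567965e-02, -6.07042148e-05]), 'eef_pos': array([ 0.26016656, -0.6226668 ,  0.40383138]), 'ee_rot': array([0.09052813, 1.56933343, 2.05701504]), 'force': array([0.92698205, 0.27547774, 0.48698624]), 'moment': array([-0.00141019,  0.07946781, -0.01484769]), 'width': 0.08779984659464198}
```

View pics/scene0.png

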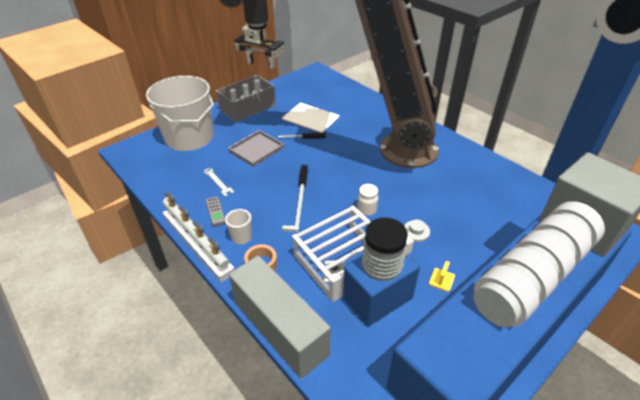

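View pics/top0.png

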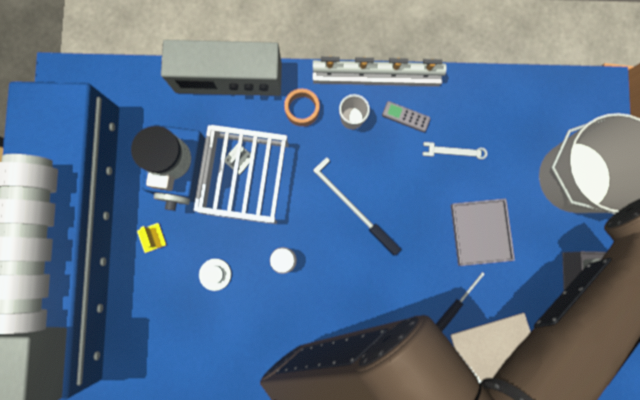

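The top view shows the guard with its mouth facing right at about col 283. The bracket is at about (238,157), the rod's handle at (385,238) and its hook at (322,165), and the tray at (482,232). The yellow look-alike is at (151,237). Next I'll measure these positions.

```bash
cat > h.py <<'E'
import numpy as np, cv2
from station import telemetry, optics, finder
def ray(cam,row,col):
    c=optics.calibration(cam); d=np.array([(col-c['cx'])/c['fx'],(row-c['cy'])/c['fy'],1.0])
    return c['T'][:3,3], c['T'][:3,:3]@d
def onz(cam,row,col,z):
    o,d=ray(cam,row,col); return o+d*(z-o[2])/d[2]
def proj(cam,p):
    c=optics.calibration(cam); q=np.linalg.inv(c['T'])@np.append(np.asarray(p,float),1); return np.array([c['cx']+c['fx']*q[0]/q[2], c['cy']+c['fy']*q[1]/q[2]])
def crop(cam,name,l,t,r,b,k):
    f=optics.grab_frame(cam); g=cv2.cvtColor(f,cv2.COLOR_RGB2BGR)[t:b,l:r]
    cv2.imwrite(name,cv2.resize(g,None,fx=k,fy=k,interpolation=cv2.INTER_CUBIC))
E
python3 - <<'E'
from h import *
Z=dict(guard=0,guard_end=.01,rod_grip=.015,rod_hook=.01,bracket_mid=.03,tray=0,jar_mid=.045,cup_rim=.09,flange_mid=.0175,handset_mid=.011,spanner_grip=.004,tape_mid=.0225,driver_grip=.012)
for cam in("top","scene"):
    optics.grab_frame(cam)
    for n,z in Z.items():
        if cam=="scene" and n in("tape_mid","handset_mid","spanner_grip"):continue
        for r in finder.pinpoint(n,cam)[:3]:
            print(cam,n,round(r['confidence'],2),np.round(r['location'],1),np.round(onz(cam,*r['location'],z),3))
crop("top","pics/g1.png",180,100,420,280,3)
E
```

```text
top guard 0.72 [184.4 280.8] [0.579 0.142 0.   ]
top guard_end 0.83 [176.5 211.1] [0.595 0.334 0.01 ]
top rod_grip 0.76 [240.1 382.1] [ 0.429 -0.14   0.015]
top rod_grip 0.31 [167.7 322.1] [0.626 0.028 0.015]
top rod_hook 0.72 [170.1 320.6] [0.62  0.032 0.01 ]
top rod_hook 0.72 [172.5 212.1] [0.606 0.332 0.01 ]
top bracket_mid 0.78 [236.2 146.2] [0.426 0.497 0.03 ]
top bracket_mid 0.56 [156.1 239.5] [0.65  0.255 0.03 ]
top tray 0.64 [230.7 480.1] [ 0.461 -0.414  0.   ]
top jar_mid 0.97 [261.6 282.4] [0.365 0.129 0.045]
top jar_mid 0.7 [238.4 383.5] [ 0.432 -0.14   0.045]
top cup_rim 0.89 [108.3 352.9] [ 0.774 -0.05   0.09 ]
top flange_mid 0.67 [275.7 215.4] [0.324 0.31  0.018]
top handset_mid 0.78 [118.7 408. ] [ 0.772 -0.211  0.011]
top handset_mid 0.59 [107.7 353.3] [ 0.8   -0.057  0.011]
top spanner_grip 0.61 [152. 467.] [ 0.681 -0.379  0.004]
top tape_mid 0.75 [105.2 300.1] [0.8   0.093 0.022]
top tape_mid 0.61 [310.4 451.7] [ 0.244 -0.327  0.022]
top driver_grip 0.9 [312.4 453.5] [ 0.238 -0.335  0.012]
scene guard 0.55 [241.  323.5] [0.587 0.14  0.   ]
scene rod_grip 0.7 [178.2 303.1] [ 0.446 -0.135  0.015]
scene rod_hook 0.78 [228.7 292. ] [0.635 0.036 0.01 ]
scene bracket_mid 0.76 [275.8 444.2] [0.43  0.496 0.03 ]
scene bracket_mid 0.67 [265.2 336.1] [0.64  0.257 0.03 ]
scene tray 0.67 [147.6 253.2] [ 0.464 -0.435  0.   ]
scene jar_mid 0.8 [198.4 366.8] [0.372 0.122 0.045]
scene cup_rim 0.69 [215.2 237.4] [ 0.772 -0.063  0.09 ]
scene cup_rim 0.2 [260.  259.1] [0.827 0.132 0.09 ]
scene flange_mid 0.67 [229.2 414.7] [0.339 0.311 0.018]
scene driver_grip 0.49 [136.3 309.9] [ 0.249 -0.328  0.012]
```

View pics/g1.png

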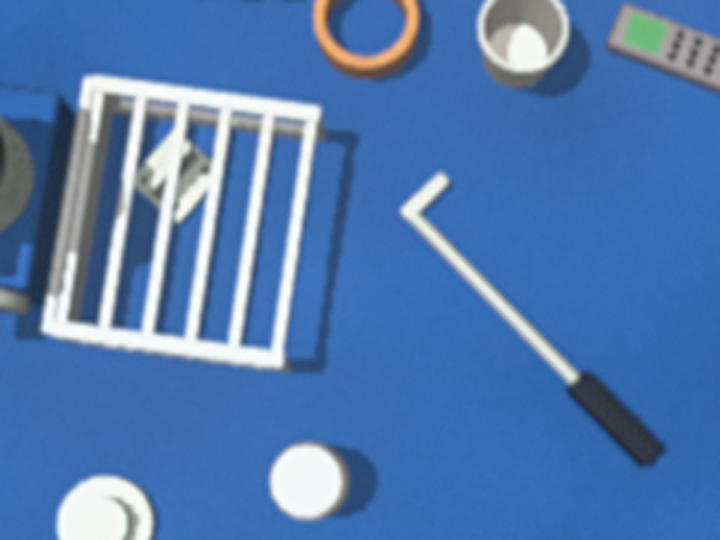

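Run:
```python
from h import *
for n,(u,v) in dict(mouthR=(321,107),mouthL=(282,368),endR=(88,77),endL=(43,330)).items():
    print(n, np.round(onz("top",100+v/3,180+u/3,.095),4))
for n,(u,v,z) in dict(corner=(400,212,.016),tip=(450,177,.016),hend1=(663,450,.03),hend2=(645,466,.03),hs1=(590,372,.03),hs2=(568,390,.03)).items():
    print(n, np.round(onz("top",100+v/3,180+u/3,z),4))
crop("top","pics/b1.png",215,125,275,185,10)
crop("scene","pics/s1.png",280,200,400,300,6)
for cam in("top","scene"):
    optics.grab_frame(cam)
    for q in("bracket_mid","rod_grip","tray"):
      for r in finder.silhouettes(q,cam)[:3]:
        p=r['pixels'].astype(np.uint8); ys,xs=np.nonzero(p)
        if len(xs)>5: print(cam,q,round(r['confidence'],2),r['extent'],len(xs),cv2.minAreaRect(np.stack([xs,ys],1).astype(np.float32)))
```

```text
mouthR [0.6943 0.1226 0.095 ]
mouthL [0.4646 0.1499 0.095 ]
endR [0.7164 0.3271 0.095 ]
endL [0.4931 0.3561 0.095 ]
corner [0.6166 0.052  0.016 ]
tip [0.6504 0.0065 0.016 ]
hend1 [ 0.4025 -0.1892  0.03  ]
hend2 [ 0.3879 -0.1731  0.03  ]
hs1 [ 0.4715 -0.1229  0.03  ]
hs2 [ 0.4548 -0.1032  0.03  ]
top bracket_mid 0.97 [137.3, 221.3, 168.0, 249.5] 560 ((150.95001220703125, 236.3500213623047), (25.298219680786133, 23.717082977294922), 71.56504821777344)
top bracket_mid 0.8 [223.9, 145.8, 252.8, 174.1] 406 ((238.5930938720703, 158.082763671875), (21.757915496826172, 24.41537094116211), 41.6335334777832)
top bracket_mid 0.26 [448.7, 198.5, 511.2, 262.9] 3528 ((481.86322021484375, 231.38966369628906), (62.60597229003906, 57.95402145385742), 83.8844985961914)
top rod_grip 0.73 [312.9, 157.5, 396.7, 253.4] 926 ((359.00189208984375, 206.4565887451172), (118.74324798583984, 18.42885398864746), 47.48955154418945)
top tray 0.7 [449.9, 200.1, 516.8, 263.9] 3460 ((482.2073059082031, 231.3658447265625), (62.614681243896484, 57.313968658447266), 83.6598129272461)
scene bracket_mid 0.65 [323.5, 258.5, 344.5, 284.6] 154 ((333.4447326660156, 271.82965087890625), (18.159687042236328, 21.286083221435547), 3.8140745162963867)
scene bracket_mid 0.62 [430.0, 263.5, 451.7, 292.8] 389 ((442.85345458984375, 276.0086364746094), (20.746417999267578, 26.392597198486328), 23.198591232299805)
scene bracket_mid 0.55 [207.1, 166.6, 231.6, 196.4] 197 ((217.50003051757812, 182.00001525878906), (34.64822769165039, 9.192388534545898), 45.0)
scene rod_grip 0.92 [279.1, 166.6, 308.4, 234.2] 428 ((295.1399841308594, 197.97999572753906), (15.473592758178711, 68.78146362304688), 10.30484676361084)
scene tray 0.67 [227.6, 129.9, 285.0, 167.6] 1156 ((256.0481872558594, 147.58944702148438), (28.71690559387207, 50.864139556884766), 61.69924545288086)
```

View pics/b1.png

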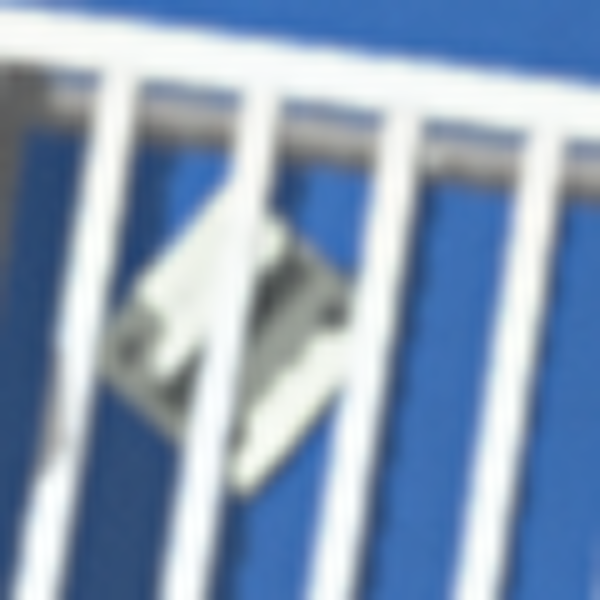

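View pics/s1.png

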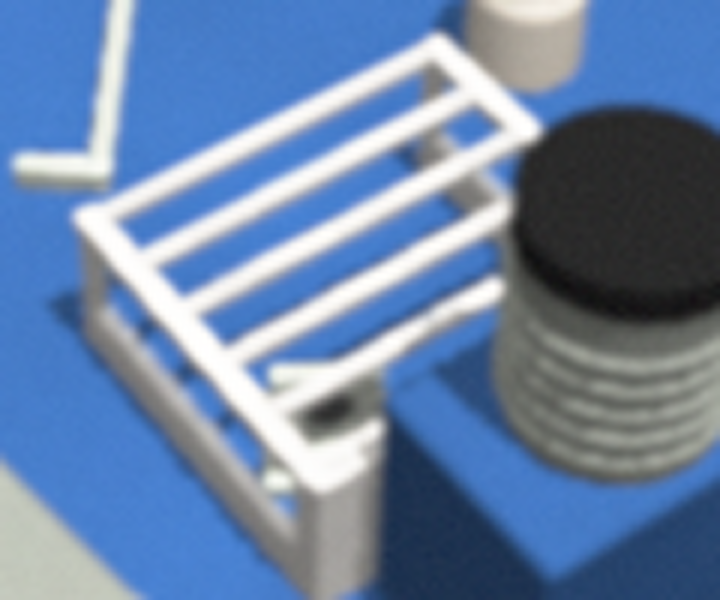

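```bash
cat >> h.py <<'E'
from scipy.spatial.transform import Rotation as Ro
def box(o,yaw,x0,x1,y0,y1,z0,z1):
    c,s=np.cos(yaw),np.sin(yaw)
    return [np.array([o[0]+c*x-s*y,o[1]+s*x+c*y,z]) for z in(z0,z1) for x,y in((x0,y0),(x1,y0),(x1,y1),(x0,y1))]
def draw(img,cam,P,k,l,t,col):
    p=[((proj(cam,q)+.5-np.array([l,t]))*k).astype(int) for q in P]
    for a in range(4):
        for i,j in((a,(a+1)%4),(4+a,4+(a+1)%4),(a,a+4)): cv2.line(img,tuple(map(int,p[i])),tuple(map(int,p[j])),col,1,cv2.LINE_AA)
def models(G,gy,R,ry,B,by,T,ty):
    return [(box(G,gy,-.113,.113,0,.208,0,.095),(0,0,255)),(box(R,ry,-.05,.05,-.013,.013,0,.03),(0,255,255)),
     (box(R,ry,.262,.274,-.046,.006,0,.016),(0,255,255)),(box(R,ry,.05,.274,-.006,.006,.004,.016),(0,255,255)),
     (box(B,by,-.03,.03,-.032,.032,0,.01),(255,0,255)),(box(B,by,-.005,.005,-.028,.028,.01,.06),(0,255,0)),
     (box(T,ty,-.085,.085,-.075,.075,0,.022),(0,0,255))]
def overlay(name,cam,l,t,r,b,k,M):
    f=cv2.cvtColor(optics.grab_frame(cam),cv2.COLOR_RGB2BGR)[t:b,l:r]
    f=cv2.resize(f,None,fx=k,fy=k,interpolation=cv2.INTER_CUBIC)
    for P,c in M: draw(f,cam,P,k,l,t,c)
    cv2.imwrite(name,f)
E
cat > o.py <<'E'
from h import *
M=models((.579,.137),-.122,(.429,-.146),np.radians(45.4),(.646,.256),np.radians(45),(.462,-.42),.1)
overlay("pics/o_top.png","top",180,110,420,270,3,M)
overlay("pics/o_b.png","top",200,115,290,215,6,M)
overlay("pics/o_sc.png","scene",220,120,400,300,3,M)
overlay("pics/o_tr.png","top",430,180,530,280,5,M)
E
python3 o.py
```

```text
(no output)
```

View pics/o_top.png

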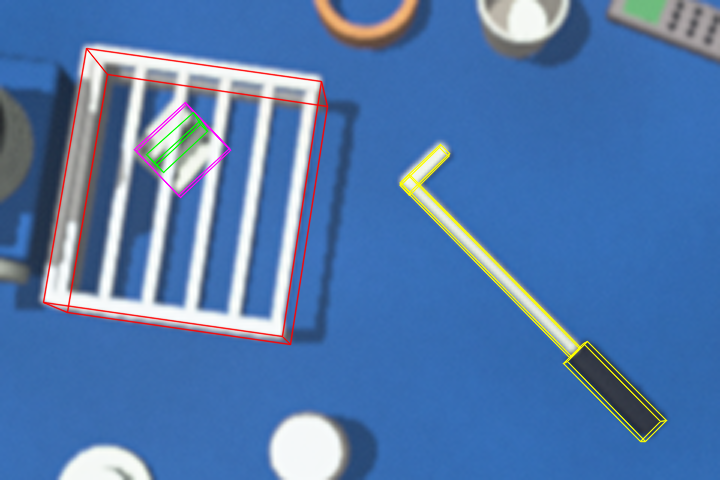

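View pics/o_b.png

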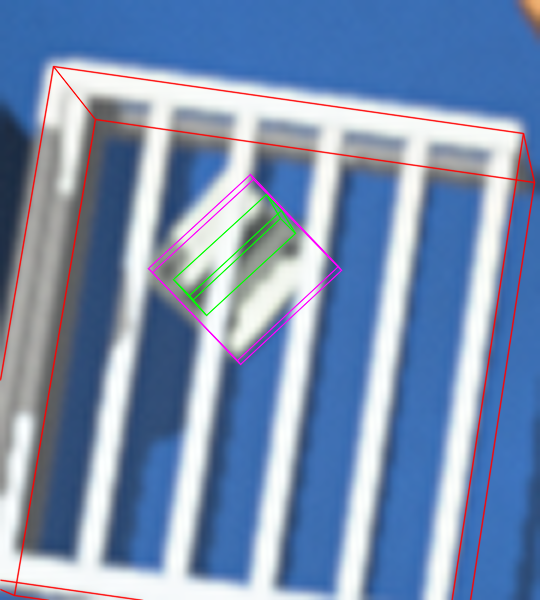

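View pics/o_sc.png

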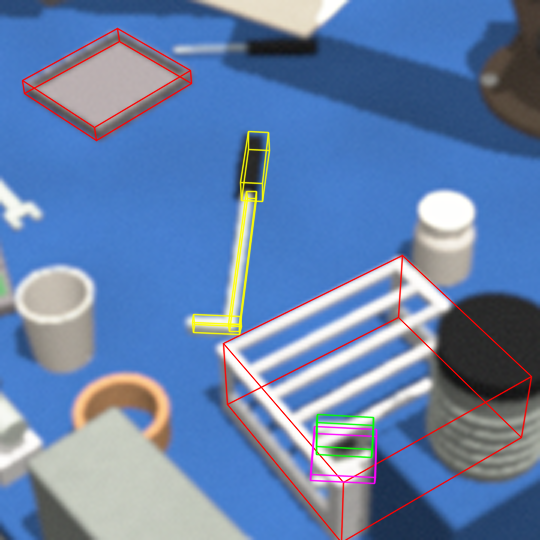

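View pics/o_tr.png

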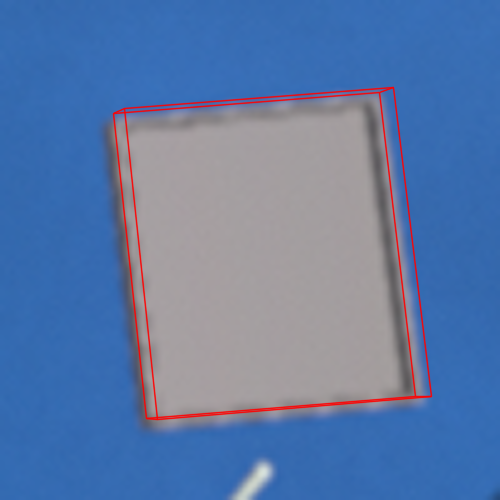

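```bash
cat >> h.py <<'E'
def tool():
    s=telemetry.get_state(); return np.array(s['eef_pos']),Ro.from_euler('xyz',s['ee_rot']).as_matrix(),s
def goto(gp,zyaw,off=.159):
    """grasp point target gp, tool x down, tool z horizontal at heading zyaw (rad)"""
    p,R,s=tool()
    x=np.array([0,0,-1.]);z=np.array([np.cos(zyaw),np.sin(zyaw),0]);y=np.cross(z,x)
    Rt=np.stack([x,y,z],1); pt=np.array(gp)-off*x
    rv=Ro.from_matrix(R.T@Rt).as_rotvec()
    print("t",round(s['t'],2),"gp",np.round(p+off*R[:,0],4),"zhead",round(np.degrees(np.arctan2(R[1,2],R[0,2])),2),"tilt",round(np.degrees(np.arccos(min(1,-R[2,0]))),2),"F",np.round(s['force'],1),"w",round(s['width'],4))
    print("turn units (tool)",np.round(np.degrees(rv)/6,2)," shift in CURRENT tool",np.round(R.T@(pt-p)/.025,2)," shift in NEW tool",np.round(Rt.T@(pt-p)/.025,2))
E
python3 -c "
from h import *
print(tool()[1].round(3)); a=np.radians(135.4)
goto((.445,-.130,.08),a); goto((.445,-.130,.08),a+np.pi)"
```

```text
[[-0.    -0.923 -0.386]
 [ 0.    -0.386  0.923]
 [-1.     0.     0.   ]]
t 2.1 gp [ 0.2602 -0.6228  0.2456] zhead 112.68 tilt 0.0 F [ 0.4 -0.2 -0.5] w 0.0877
turn units (tool) [-3.79  0.   -0.  ]  shift in CURRENT tool [  6.63 -14.42  15.34]  shift in NEW tool [  6.63 -19.23   8.58]
t 2.1 gp [ 0.2602 -0.6228  0.2456] zhead 112.68 tilt 0.0 F [ 0.4 -0.2 -0.5] w 0.0877
turn units (tool) [26.21 -0.   -0.  ]  shift in CURRENT tool [  6.63 -14.42  15.34]  shift in NEW tool [ 6.63 19.23 -8.58]
```

Request:
play_rows(
  steps=[
    {"gripper": 1, "ax": -0.95},
    {"gripper": 1, "ax": -0.95},
    {"gripper": 1, "ax": -0.95},
    {"gripper": 1, "ax": -0.94},
    {"gripper": 1, "ty": -0.96, "tz": 0.43},
    {"gripper": 1, "ty": -0.96, "tz": 0.43},
    {"gripper": 1, "ty": -0.96, "tz": 0.43},
    {"gripper": 1, "ty": -0.96, "tz": 0.43},
    {"gripper": 1, "ty": -0.96, "tz": 0.43},
    {"gripper": 1, "ty": -0.96, "tz": 0.43},
    {"gripper": 1, "ty": -0.96, "tz": 0.43},
    {"gripper": 1, "ty": -0.96, "tz": 0.43},
    {"gripper": 1, "ty": -0.96, "tz": 0.43},
    {"gripper": 1, "ty": -0.96, "tz": 0.43},
    {"gripper": 1, "ty": -0.96, "tz": 0.43},
    {"gripper": 1, "ty": -0.96, "tz": 0.43},
    {"gripper": 1, "ty": -0.96, "tz": 0.43},
    {"gripper": 1, "ty": -0.96, "tz": 0.43},
    {"gripper": 1, "ty": -0.96, "tz": 0.43},
    {"gripper": 1, "ty": -0.96, "tz": 0.43},
  ],
)

```text
invalid input
```

```bash
python3 -c "
from h import *
goto((.445,-.130,.08),np.radians(135.4))"
```

```text
t 2.1 gp [ 0.2602 -0.6228  0.2456] zhead 112.68 tilt 0.0 F [ 0.4 -0.2 -0.5] w 0.0877
turn units (tool) [-3.79  0.   -0.  ]  shift in CURRENT tool [  6.63 -14.42  15.34]  shift in NEW tool [  6.63 -19.23   8.58]
```

Request:
play_rows(
  steps=[
    {"gripper": 1, "tx": 0, "ty": 0, "tz": 0, "ax": -0.95, "ay": 0, "az": 0},
    {"gripper": 1, "tx": 0, "ty": 0, "tz": 0, "ax": -0.95, "ay": 0, "az": 0},
    {"gripper": 1, "tx": 0, "ty": 0, "tz": 0, "ax": -0.95, "ay": 0, "az": 0},
    {"gripper": 1, "tx": 0, "ty": 0, "tz": 0, "ax": -0.94, "ay": 0, "az": 0},
    {"gripper": 1, "tx": 0, "ty": -0.96, "tz": 0.43, "ax": 0, "ay": 0, "az": 0},
    {"gripper": 1, "tx": 0, "ty": -0.96, "tz": 0.43, "ax": 0, "ay": 0, "az": 0},
    {"gripper": 1, "tx": 0, "ty": -0.96, "tz": 0.43, "ax": 0, "ay": 0, "az": 0},
    {"gripper": 1, "tx": 0, "ty": -0.96, "tz": 0.43, "ax": 0, "ay": 0, "az": 0},
    {"gripper": 1, "tx": 0, "ty": -0.96, "tz": 0.43, "ax": 0, "ay": 0, "az": 0},
    {"gripper": 1, "tx": 0, "ty": -0.96, "tz": 0.43, "ax": 0, "ay": 0, "az": 0},
    {"gripper": 1, "tx": 0, "ty": -0.96, "tz": 0.43, "ax": 0, "ay": 0, "az": 0},
    {"gripper": 1, "tx": 0, "ty": -0.96, "tz": 0.43, "ax": 0, "ay": 0, "az": 0},
    {"gripper": 1, "tx": 0, "ty": -0.96, "tz": 0.43, "ax": 0, "ay": 0, "az": 0},
    {"gripper": 1, "tx": 0, "ty": -0.96, "tz": 0.43, "ax": 0, "ay": 0, "az": 0},
    {"gripper": 1, "tx": 0, "ty": -0.96, "tz": 0.43, "ax": 0, "ay": 0, "az": 0},
    {"gripper": 1, "tx": 0, "ty": -0.96, "tz": 0.43, "ax": 0, "ay": 0, "az": 0},
  ],
)

```text
t: 3.43
eef_pos: [0.3706, -0.3259, 0.4049]
ee_rot: [-2.739, 1.57, -0.376]
force: [0.6, -0.7, 0.7]
width: 0.0873
```

```bash
python3 -c "
from h import *
goto((.445,-.130,.08),np.radians(135.4))"
```

```text
t 3.43 gp [ 0.3707 -0.326   0.2459] zhead 135.41 tilt 0.03 F [ 0.6 -0.7  0.7] w 0.0873
turn units (tool) [ 0. -0.  0.]  shift in CURRENT tool [ 6.64 -7.67  3.39]  shift in NEW tool [ 6.64 -7.67  3.39]
```

Request:
play_rows(
  steps=[
    {"gripper": 1, "tx": 0.4, "ty": -0.77, "tz": 0.34, "ax": 0, "ay": 0, "az": 0},
    {"gripper": 1, "tx": 0.4, "ty": -0.77, "tz": 0.34, "ax": 0, "ay": 0, "az": 0},
    {"gripper": 1, "tx": 0.6, "ty": -0.77, "tz": 0.34, "ax": 0, "ay": 0, "az": 0},
    {"gripper": 1, "tx": 0.6, "ty": -0.77, "tz": 0.34, "ax": 0, "ay": 0, "az": 0},
    {"gripper": 1, "tx": 0.7, "ty": -0.77, "tz": 0.34, "ax": 0, "ay": 0, "az": 0},
    {"gripper": 1, "tx": 0.7, "ty": -0.77, "tz": 0.34, "ax": 0, "ay": 0, "az": 0},
    {"gripper": 1, "tx": 0.8, "ty": -0.77, "tz": 0.34, "ax": 0, "ay": 0, "az": 0},
    {"gripper": 1, "tx": 0.8, "ty": -0.77, "tz": 0.34, "ax": 0, "ay": 0, "az": 0},
    {"gripper": 1, "tx": 0.8, "ty": -0.77, "tz": 0.34, "ax": 0, "ay": 0, "az": 0},
    {"gripper": 1, "tx": 0.8, "ty": -0.74, "tz": 0.34, "ax": 0, "ay": 0, "az": 0},
    {"gripper": 1, "tx": 0, "ty": 0, "tz": 0, "ax": 0, "ay": 0, "az": 0},
  ],
)

```text
t: 4.35
eef_pos: [0.4445, -0.1288, 0.2368]
ee_rot: [0.78, 1.567, -3.138]
force: [-0.9, -0.0, -0.8]
width: 0.0879
```

```bash
python3 -c "
from h import *
goto((.445,-.130,.022),np.radians(135.4))
crop('top','pics/t1.png',280,140,440,260,5)
crop('scene','pics/s2.png',240,120,360,240,5)"
```

```text
t 4.35 gp [ 0.4439 -0.1288  0.0778] zhead 135.5 tilt 0.21 F [-0.9 -0.  -0.8] w 0.0879
turn units (tool) [ 0.02  0.03 -0.03]  shift in CURRENT tool [ 2.23  0.01 -0.05]  shift in NEW tool [ 2.23  0.02 -0.05]
```

View pics/t1.png

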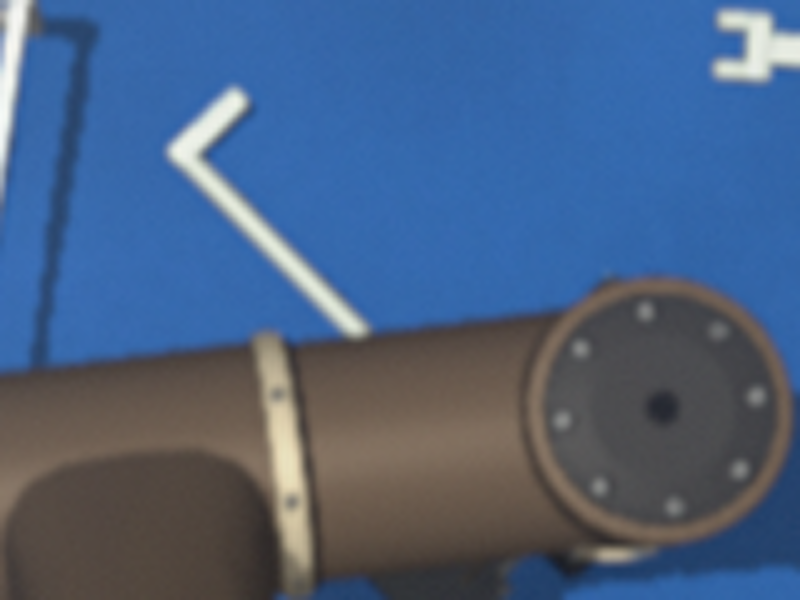

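View pics/s2.png

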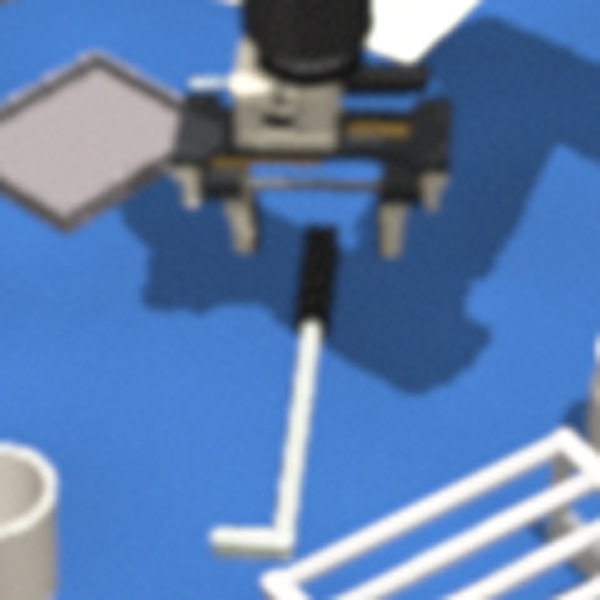

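```bash
python3 -c "
from h import *
p,R,s=tool()
for sg in(-1,1): print(proj('scene',p+.178*R[:,0]+sg*.05*R[:,2]))
print(proj('scene',p+.178*R[:,0]))
"
```

```text
[290.08781765 168.51202675]
[317.36544468 169.33385377]
[303.70452275 168.92227417]
```

```bash
cat > o2.py <<'E'
from h import *
import sys
dx,dy=map(float,sys.argv[1:3])
M=models((.579+dx,.138+dy),-.122,(.429+dx,-.146+dy),np.radians(45.4),(.648+dx,.259+dy),np.radians(45),(.46+dx,-.417+dy),.085)
overlay("pics/o2_%s.png"%sys.argv[3],"scene",230,120,390,280,5,M)
E
python3 o2.py 0.006 -0.004 a
```

```text
(no output)
```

View pics/o2_a.png

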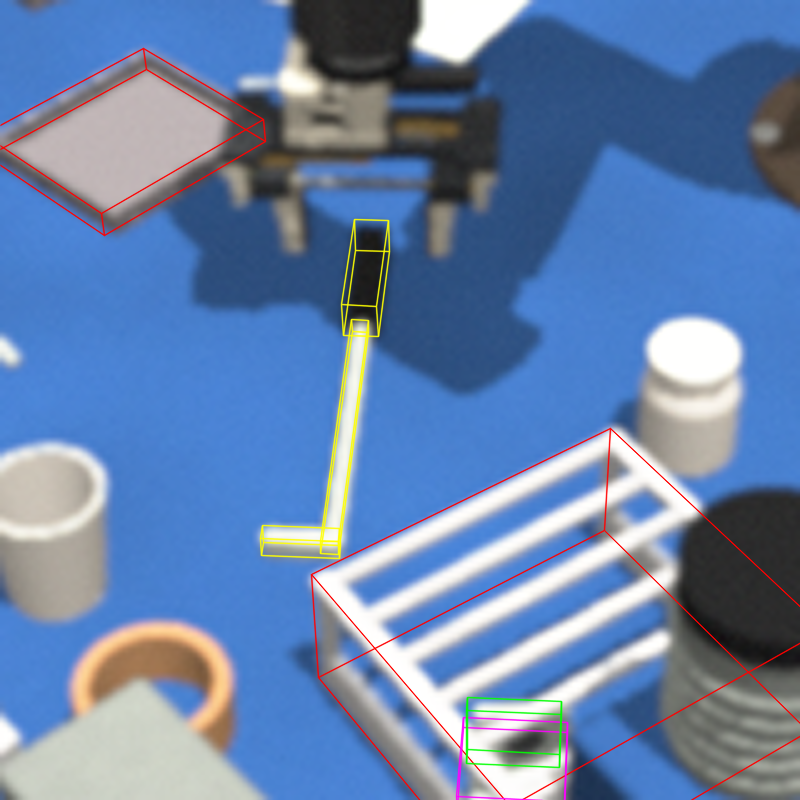

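Request:
play_rows(
  steps=[
    {"gripper": 1, "tx": 0.4, "ty": 0, "tz": -0.2, "ax": 0, "ay": 0, "az": 0},
    {"gripper": 1, "tx": 0.5, "ty": 0, "tz": -0.1, "ax": 0, "ay": 0, "az": 0},
    {"gripper": 1, "tx": 0.5, "ty": 0, "tz": 0, "ax": 0, "ay": 0, "az": 0},
    {"gripper": 1, "tx": 0.4, "ty": 0, "tz": 0, "ax": 0, "ay": 0, "az": 0},
    {"gripper": 1, "tx": 0.3, "ty": 0, "tz": 0, "ax": 0, "ay": 0, "az": 0},
    {"gripper": 1, "tx": 0.13, "ty": 0, "tz": 0, "ax": 0, "ay": 0, "az": 0},
    {"gripper": 0.3, "tx": 0, "ty": 0, "tz": 0, "ax": 0, "ay": 0, "az": 0},
    {"gripper": 0.2, "tx": 0, "ty": 0, "tz": 0, "ax": 0, "ay": 0, "az": 0},
    {"gripper": 0.1, "tx": 0, "ty": 0, "tz": 0, "ax": 0, "ay": 0, "az": 0},
    {"gripper": 0, "tx": 0, "ty": 0, "tz": 0, "ax": 0, "ay": 0, "az": 0},
    {"gripper": 0, "tx": 0, "ty": 0, "tz": 0, "ax": 0, "ay": 0, "az": 0},
    {"gripper": 0, "tx": 0, "ty": 0, "tz": 0, "ax": 0, "ay": 0, "az": 0},
  ],
  newtons=60,
)

```text
t: 5.5
eef_pos: [0.45, -0.1361, 0.1843]
ee_rot: [-2.245, 1.57, 0.118]
force: [1.1, -0.2, 0.5]
width: 0.0535
```

```bash
python3 -c "
from h import *
goto((.445,-.130,.022),np.radians(135.4))
crop('scene','pics/s3.png',240,120,360,240,5)
crop('top','pics/t3.png',280,140,440,260,5)"
```

```text
t 5.5 gp [ 0.4502 -0.1361  0.0253] zhead 135.42 tilt 0.05 F [ 1.1 -0.2  0.5] w 0.0535
turn units (tool) [ 0.   -0.01  0.01]  shift in CURRENT tool [ 0.13 -0.03  0.31]  shift in NEW tool [ 0.13 -0.03  0.31]
```

View pics/s3.png

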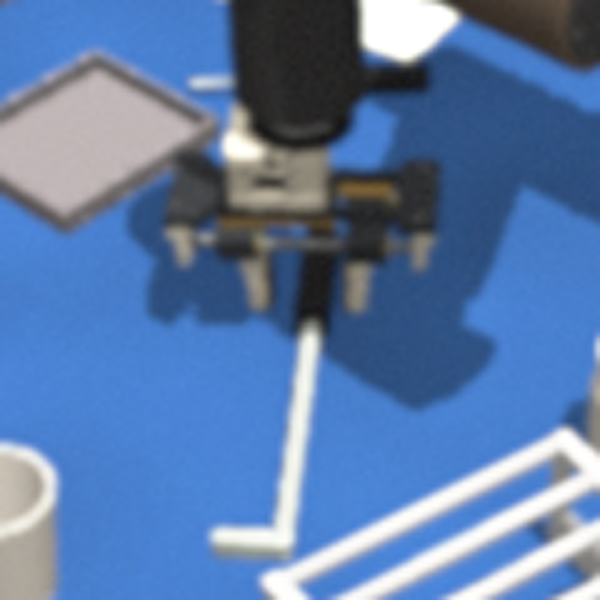

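Request:
play_rows(
  steps=[
    {"gripper": 0, "tx": 0.1, "ty": 0, "tz": 0, "ax": 0, "ay": 0, "az": 0},
    {"gripper": 0, "tx": 0, "ty": 0, "tz": 0, "ax": 0, "ay": 0, "az": 0},
    {"gripper": 0, "tx": 0, "ty": 0, "tz": 0, "ax": 0, "ay": 0, "az": 0},
    {"gripper": 0, "tx": 0, "ty": 0, "tz": 0, "ax": 0, "ay": 0, "az": 0},
    {"gripper": 0, "tx": 0, "ty": 0, "tz": 0, "ax": 0, "ay": 0, "az": 0},
    {"gripper": 0, "tx": 0, "ty": 0, "tz": 0, "ax": 0, "ay": 0, "az": 0},
    {"gripper": 0, "tx": 0, "ty": 0, "tz": 0, "ax": 0, "ay": 0, "az": 0},
  ],
  newtons=60,
)

```text
t: 6.18
eef_pos: [0.4499, -0.1362, 0.1813]
ee_rot: [0.986, 1.571, -2.934]
force: [0.1, -0.1, -3.2]
width: 0.0262
```

```bash
python3 -c "
from h import *
goto((.445,-.130,.022),np.radians(135.4))
crop('scene','pics/s4.png',240,120,360,240,5)
crop('top','pics/t4.png',280,140,440,260,5)"
```

```text
t 6.18 gp [ 0.4498 -0.1362  0.0223] zhead 135.41 tilt 0.01 F [ 0.1 -0.1 -3.2] w 0.0262
turn units (tool) [ 0.  0. -0.]  shift in CURRENT tool [ 0.01 -0.04  0.31]  shift in NEW tool [ 0.01 -0.04  0.31]
```

View pics/s4.png

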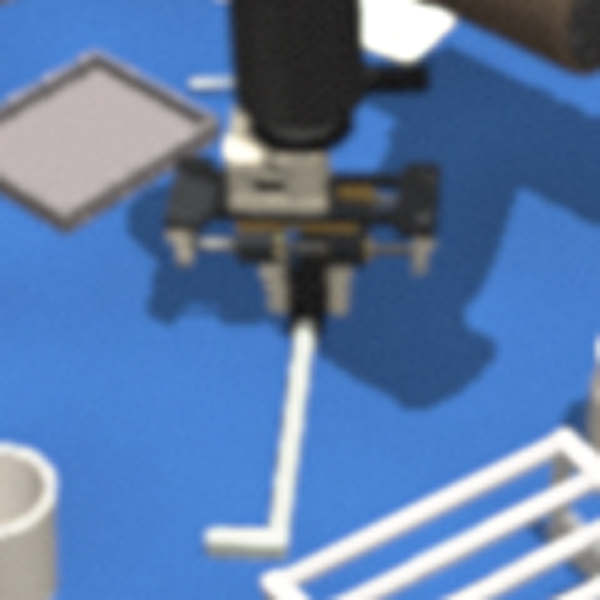

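View pics/t4.png

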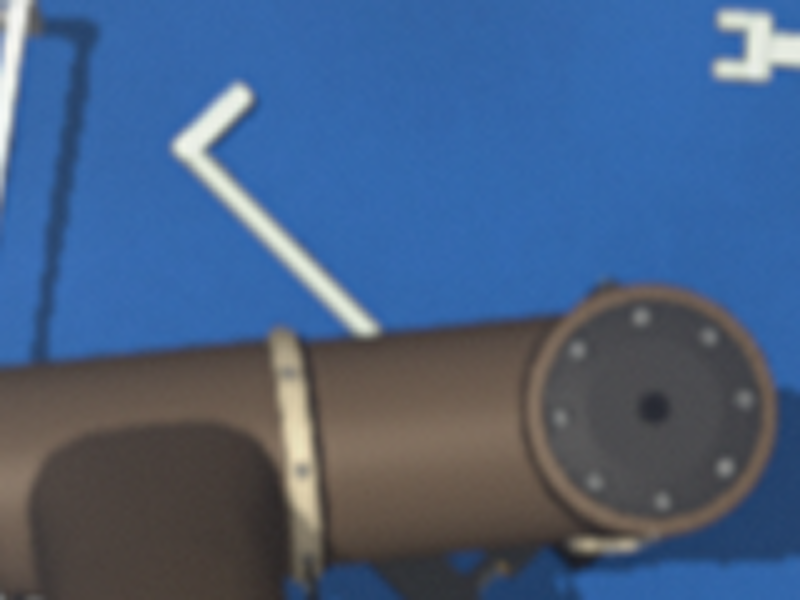

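```bash
python3 -c "
from h import *
u=np.array([np.cos(np.radians(45.4)),np.sin(np.radians(45.4))]);n=np.array([-u[1],u[0]]);g=np.array([.4498,-.1362])
for nm,p in dict(sc0=onz('scene',231.2,297.4,0),sc16=onz('scene',226.4,298,.016),top=onz('top',169.6,314,.016)).items():
    d=p[:2]-g; print(nm,p.round(4),'along',(d@u).round(4),'lat',(d@n).round(4))
for a in(.018,.02,.022): print(a, (g-a*u).round(4))
"
cat > o3.py <<'E'
from h import *
import sys
a=float(sys.argv[1]); dx,dy=map(float,sys.argv[2:4])
p,R,s=tool(); g=(p+.159*R[:,0])[:2]; ry=np.arctan2(R[1,2],R[0,2])-np.pi/2
rg=g-a*np.array([np.cos(ry),np.sin(ry)])
M=models((.583,.136),-.122,rg,ry,(.652,.257),np.radians(45),(.462,-.42),.085)
M2=[([q-np.array([dx,dy,0]) for q in P],c) for P,c in M]
overlay("pics/%s_s.png"%sys.argv[4],"scene",230,150,390,290,5,M)
overlay("pics/%s_t.png"%sys.argv[4],"top",190,110,350,230,5,M2)
E
python3 o3.py 0.02 0.005 -0.003 o3
```

```text
sc0 [0.623  0.0495 0.    ] along 0.2538 lat 0.007
sc16 [0.6167 0.046  0.016 ] along 0.2469 lat 0.009
top [0.6197 0.0502 0.016 ] along 0.252 lat 0.0099
0.018 [ 0.4372 -0.149 ]
0.02 [ 0.4358 -0.1504]
0.022 [ 0.4344 -0.1519]
```

View pics/o3_s.png

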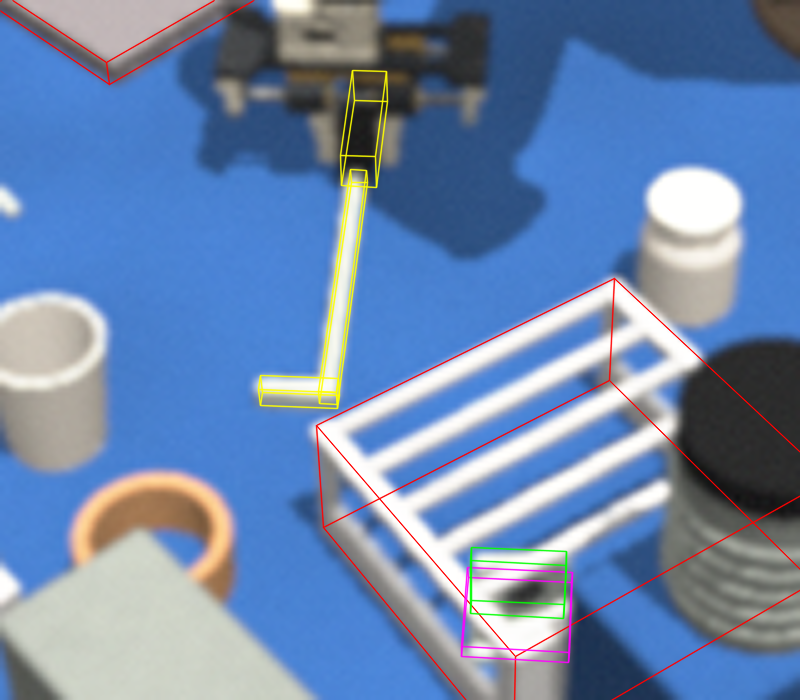

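View pics/o3_t.png

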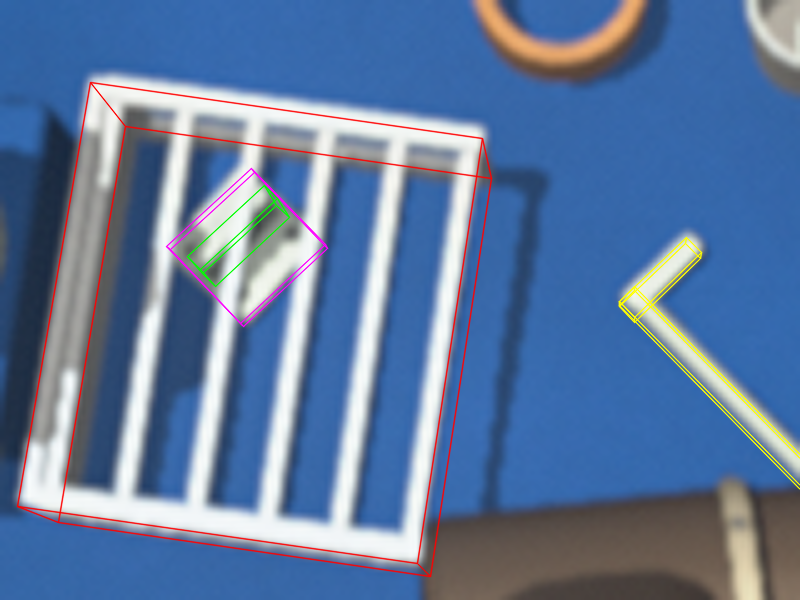

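Request:
play_rows(
  steps=[
    {"gripper": 0, "tx": -0.1, "ty": 0, "tz": 0, "ax": 0, "ay": 0, "az": 0},
    {"gripper": 0, "tx": -0.06, "ty": 0, "tz": 0, "ax": 0, "ay": 0, "az": 0},
    {"gripper": 0, "tx": 0, "ty": 0, "tz": 0, "ax": -0.3, "ay": 0, "az": 0},
    {"gripper": 0, "tx": 0, "ty": 0, "tz": 0, "ax": -0.6, "ay": 0, "az": 0},
    {"gripper": 0, "tx": 0, "ty": 0, "tz": 0, "ax": -0.6, "ay": 0, "az": 0},
    {"gripper": 0, "tx": 0, "ty": 0, "tz": 0, "ax": -0.6, "ay": 0, "az": 0},
    {"gripper": 0, "tx": 0, "ty": 0, "tz": 0, "ax": -0.6, "ay": 0, "az": 0},
    {"gripper": 0, "tx": 0, "ty": 0, "tz": 0, "ax": -0.6, "ay": 0, "az": 0},
    {"gripper": 0, "tx": 0, "ty": 0, "tz": 0, "ax": -0.6, "ay": 0, "az": 0},
    {"gripper": 0, "tx": 0, "ty": 0, "tz": 0, "ax": -0.6, "ay": 0, "az": 0},
    {"gripper": 0, "tx": 0, "ty": 0, "tz": 0, "ax": -0.6, "ay": 0, "az": 0},
    {"gripper": 0, "tx": 0, "ty": 0, "tz": 0, "ax": -0.6, "ay": 0, "az": 0},
    {"gripper": 0, "tx": 0, "ty": 0, "tz": 0, "ax": -0.57, "ay": 0, "az": 0},
    {"gripper": 0, "tx": 0, "ty": 0, "tz": -0.4, "ax": 0, "ay": 0, "az": 0},
    {"gripper": 0, "tx": 0, "ty": 0, "tz": -0.5, "ax": 0, "ay": 0, "az": 0},
    {"gripper": 0, "tx": 0, "ty": 0, "tz": -0.5, "ax": 0, "ay": 0, "az": 0},
    {"gripper": 0, "tx": 0, "ty": 0, "tz": -0.4, "ax": 0, "ay": 0, "az": 0},
    {"gripper": 0, "tx": 0, "ty": 0, "tz": 0, "ax": 0, "ay": 0, "az": 0},
    {"gripper": 0, "tx": 0, "ty": 0, "tz": 0, "ax": 0, "ay": 0, "az": 0},
  ],
  newtons=60,
)

```text
t: 7.97
eef_pos: [0.495, -0.1417, 0.1852]
ee_rot: [-0.041, 1.57, 2.978]
force: [-1.3, -0.7, -3.8]
width: 0.0258
```

```bash
sed -i 's/models((.583,.136)/models((.581,.138)/; s/(.652,.257)/(.649,.259)/' o3.py; python3 -c "
from h import *
goto((.4968,-.1378,.026),np.radians(173))"; python3 o3.py 0.02 0.001 -0.001 o4
```

```text
t 7.97 gp [ 0.4949 -0.1417  0.0262] zhead 172.97 tilt 0.02 F [-1.3 -0.7 -3.8] w 0.0258
turn units (tool) [-0.01  0.    0.  ]  shift in CURRENT tool [ 0.01 -0.16 -0.05]  shift in NEW tool [ 0.01 -0.16 -0.05]
```

View pics/o4_s.png

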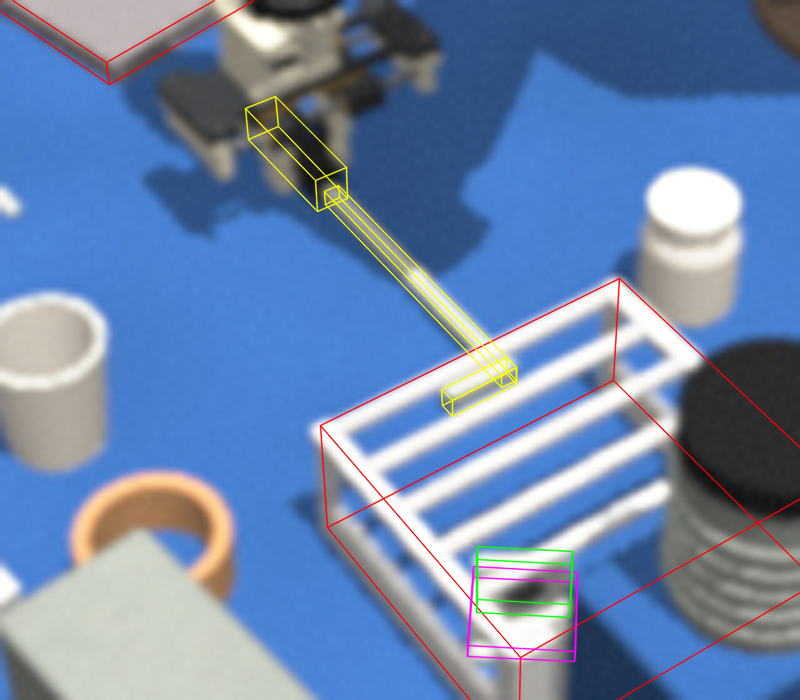

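View pics/o4_t.png

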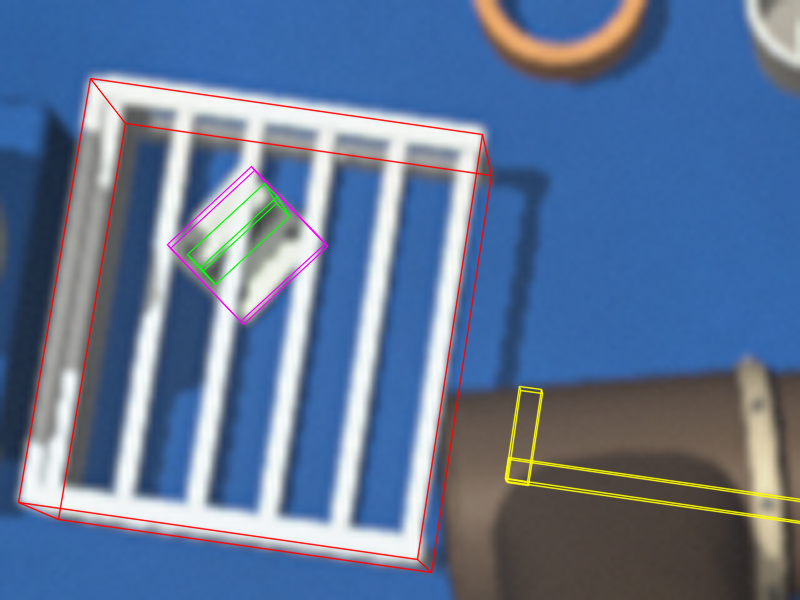

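Request:
play_rows(
  steps=[
    {"gripper": 0, "tx": 0, "ty": -0.3, "tz": 0, "ax": 0, "ay": 0, "az": 0},
    {"gripper": 0, "tx": 0, "ty": -0.5, "tz": 0, "ax": 0, "ay": 0, "az": 0},
    {"gripper": 0, "tx": 0, "ty": -0.5, "tz": 0, "ax": 0, "ay": 0, "az": 0},
    {"gripper": 0, "tx": 0, "ty": -0.5, "tz": 0, "ax": 0, "ay": 0, "az": 0},
    {"gripper": 0, "tx": 0, "ty": -0.5, "tz": 0, "ax": 0, "ay": 0, "az": 0},
    {"gripper": 0, "tx": 0, "ty": -0.5, "tz": 0, "ax": 0, "ay": 0, "az": 0},
    {"gripper": 0, "tx": 0, "ty": -0.5, "tz": 0, "ax": 0, "ay": 0, "az": 0},
    {"gripper": 0, "tx": 0, "ty": -0.5, "tz": 0, "ax": 0, "ay": 0, "az": 0},
    {"gripper": 0, "tx": 0, "ty": -0.5, "tz": 0, "ax": 0, "ay": 0, "az": 0},
    {"gripper": 0, "tx": 0, "ty": -0.5, "tz": 0, "ax": 0, "ay": 0, "az": 0},
    {"gripper": 0, "tx": 0, "ty": -0.5, "tz": 0, "ax": 0, "ay": 0, "az": 0},
    {"gripper": 0, "tx": 0, "ty": -0.5, "tz": 0, "ax": 0, "ay": 0, "az": 0},
    {"gripper": 0, "tx": 0, "ty": -0.5, "tz": 0, "ax": 0, "ay": 0, "az": 0},
    {"gripper": 0, "tx": 0, "ty": -0.5, "tz": 0, "ax": 0, "ay": 0, "az": 0},
    {"gripper": 0, "tx": 0, "ty": -0.5, "tz": 0, "ax": 0, "ay": 0, "az": 0},
    {"gripper": 0, "tx": 0, "ty": -0.3, "tz": 0, "ax": 0, "ay": 0, "az": 0},
    {"gripper": 0, "tx": 0, "ty": 0, "tz": 0, "ax": 0, "ay": 0, "az": 0},
    {"gripper": 0, "tx": 0, "ty": 0, "tz": 0, "ax": 0, "ay": 0, "az": 0},
  ],
  newtons=60,
)

```text
t: 9.57
eef_pos: [0.5175, 0.0475, 0.1853]
ee_rot: [0.464, 1.57, -2.799]
force: [0.5, 0.1, -3.5]
width: 0.0254
```

```bash
cat >> h.py <<'E'
def gst():
    p,R,s=tool(); g=p+.159*R[:,0]; d=g[:2]-np.array([.581,.138]); a=-.122
    xg=d@[np.cos(a),np.sin(a)]; yg=d@[-np.sin(a),np.cos(a)]
    print("gp guard",round(xg,4),round(yg,4),"z",round(g[2],4),"prong outer y",round(yg+.254,4),"tip x",round(xg+.046,4),"F",s['force'].round(1),"M",s['moment'].round(2),"w",round(s['width'],4),"t",round(s['t'],2))
E
python3 -c "
from h import *
gst()"; python3 o3.py 0.02 0.001 -0.001 o5
```

```text
gp guard -0.052 -0.0976 z 0.0263 prong outer y 0.1564 tip x -0.006 F [ 0.5  0.1 -3.5] M [-0.12  0.16  0.01] w 0.0254 t 9.57
```

View pics/o5_s.png

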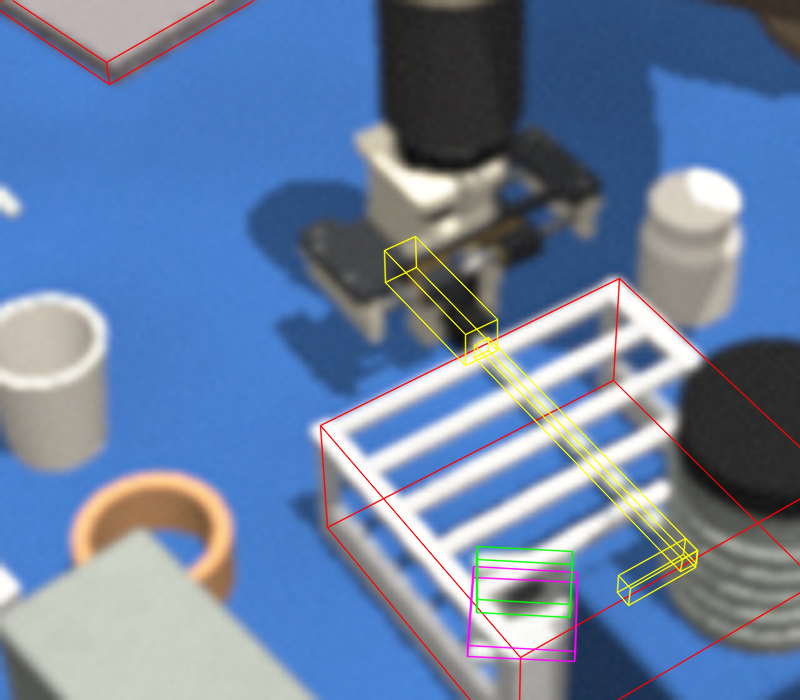

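View pics/o5_t.png

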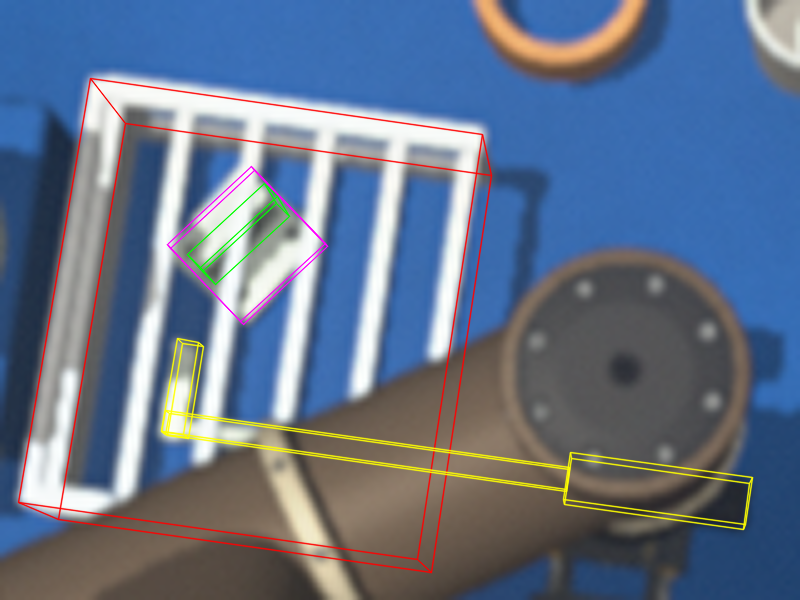

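Request:
play_rows(
  steps=[
    {"gripper": 0, "tx": 0, "ty": -0.2, "tz": 0, "ax": 0, "ay": 0, "az": 0},
    {"gripper": 0, "tx": 0, "ty": -0.3, "tz": 0, "ax": 0, "ay": 0, "az": 0},
    {"gripper": 0, "tx": 0, "ty": -0.3, "tz": 0, "ax": 0, "ay": 0, "az": 0},
    {"gripper": 0, "tx": 0, "ty": -0.3, "tz": 0, "ax": 0, "ay": 0, "az": 0},
    {"gripper": 0, "tx": 0, "ty": -0.15, "tz": 0, "ax": 0, "ay": 0, "az": 0},
    {"gripper": 0, "tx": 0, "ty": -0.08, "tz": 0, "ax": 0, "ay": 0, "az": 0},
    {"gripper": 0, "tx": 0, "ty": 0, "tz": 0, "ax": 0, "ay": 0, "az": 0},
    {"gripper": 0, "tx": 0, "ty": 0, "tz": 0, "ax": 0, "ay": 0, "az": 0},
  ],
  newtons=60,
)

```text
t: 10.33
eef_pos: [0.5215, 0.0801, 0.1853]
ee_rot: [0.548, 1.57, -2.715]
force: [0.2, -0.4, -2.9]
width: 0.0257
```

```bash
python3 -c "
from h import *
gst()"; python3 o3.py 0.02 0.001 -0.001 o6
```

```text
gp guard -0.052 -0.0647 z 0.0263 prong outer y 0.1893 tip x -0.006 F [ 0.2 -0.4 -2.9] M [-0.09  0.02  0.02] w 0.0257 t 10.33
```

View pics/o6_t.png

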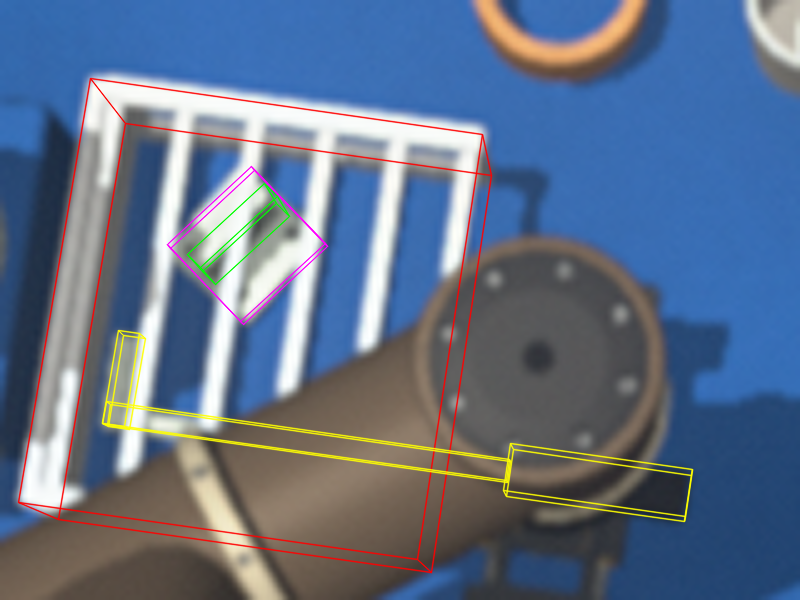

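Request:
play_rows(
  steps=[
    {"gripper": 0, "tx": 0.1, "ty": 0, "tz": -0.2, "ax": 0, "ay": 0, "az": 0},
    {"gripper": 0, "tx": 0, "ty": 0, "tz": -0.3, "ax": 0, "ay": 0, "az": 0},
    {"gripper": 0, "tx": 0, "ty": 0, "tz": -0.3, "ax": 0, "ay": 0, "az": 0},
    {"gripper": 0, "tx": 0, "ty": 0, "tz": -0.3, "ax": 0, "ay": 0, "az": 0},
    {"gripper": 0, "tx": 0, "ty": 0, "tz": -0.3, "ax": 0, "ay": 0, "az": 0},
    {"gripper": 0, "tx": 0, "ty": 0, "tz": -0.3, "ax": 0, "ay": 0, "az": 0},
    {"gripper": 0, "tx": 0, "ty": 0, "tz": -0.2, "ax": 0, "ay": 0, "az": 0},
    {"gripper": 0, "tx": 0, "ty": 0, "tz": -0.1, "ax": 0, "ay": 0, "az": 0},
    {"gripper": 0, "tx": 0, "ty": 0, "tz": 0, "ax": 0, "ay": 0, "az": 0},
    {"gripper": 0, "tx": 0, "ty": 0, "tz": 0, "ax": 0, "ay": 0, "az": 0},
  ],
  newtons=60,
)

```text
t: 11.27
eef_pos: [0.5711, 0.0738, 0.1827]
ee_rot: [0.344, 1.57, -2.919]
force: [0.5, -0.5, -3.6]
width: 0.0257
```

```bash
python3 -c "
from h import *
gst()"; python3 o3.py 0.02 0.001 -0.001 o7
```

```text
gp guard -0.0021 -0.065 z 0.0237 prong outer y 0.189 tip x 0.0439 F [ 0.5 -0.5 -3.6] M [-0.04  0.1   0.01] w 0.0257 t 11.27
```

View pics/o7_t.png

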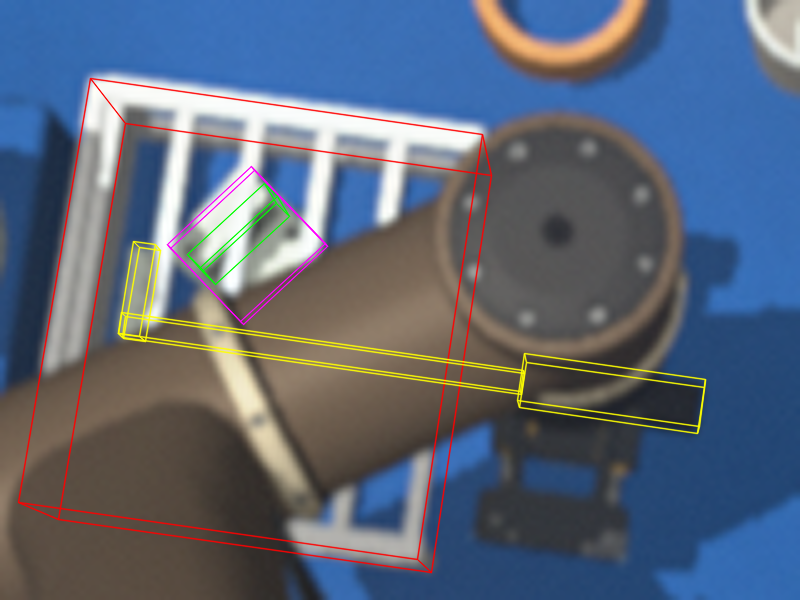

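View pics/o7_s.png

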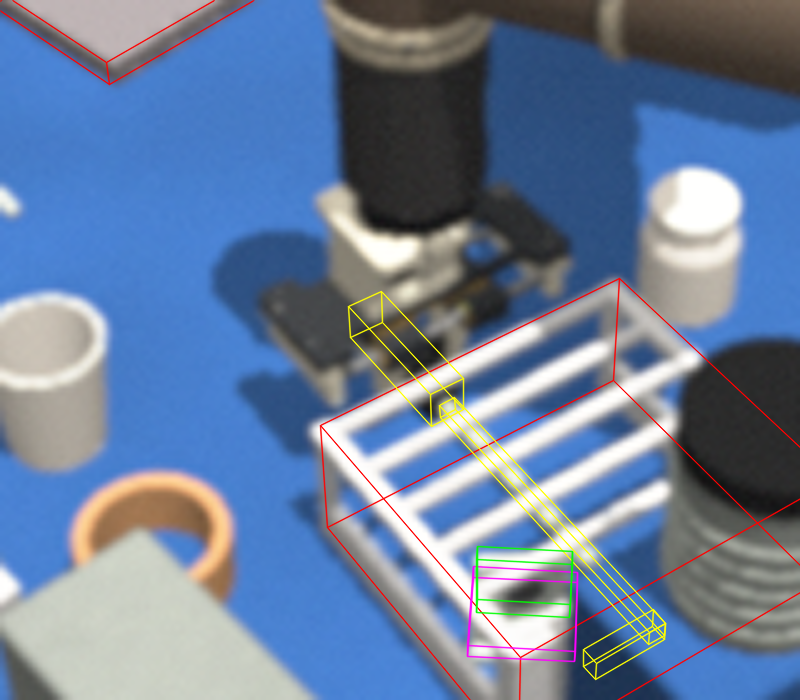

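Request:
play_rows(
  steps=[
    {"gripper": 0, "tx": 0, "ty": 0, "tz": -0.15, "ax": 0, "ay": 0, "az": 0},
    {"gripper": 0, "tx": 0, "ty": 0, "tz": -0.15, "ax": 0, "ay": 0, "az": 0},
    {"gripper": 0, "tx": 0, "ty": 0.1, "tz": 0, "ax": 0, "ay": 0, "az": 0},
    {"gripper": 0, "tx": 0, "ty": 0.15, "tz": 0, "ax": 0, "ay": 0, "az": 0},
    {"gripper": 0, "tx": 0, "ty": 0.2, "tz": 0, "ax": 0, "ay": 0, "az": 0},
    {"gripper": 0, "tx": 0, "ty": 0.2, "tz": 0, "ax": 0, "ay": 0, "az": 0},
    {"gripper": 0, "tx": 0, "ty": 0.2, "tz": 0, "ax": 0, "ay": 0, "az": 0},
    {"gripper": 0, "tx": 0, "ty": 0.2, "tz": 0, "ax": 0, "ay": 0, "az": 0},
    {"gripper": 0, "tx": 0, "ty": 0.2, "tz": 0, "ax": 0, "ay": 0, "az": 0},
    {"gripper": 0, "tx": 0, "ty": 0.2, "tz": 0, "ax": 0, "ay": 0, "az": 0},
    {"gripper": 0, "tx": 0, "ty": 0.2, "tz": 0, "ax": 0, "ay": 0, "az": 0},
    {"gripper": 0, "tx": 0, "ty": 0, "tz": 0, "ax": 0, "ay": 0, "az": 0},
  ],
  newtons=60,
)

```text
t: 12.37
eef_pos: [0.5733, 0.031, 0.1828]
ee_rot: [0.538, 1.57, -2.726]
force: [-1.0, 1.2, -3.7]
width: 0.0259
```

```bash
python3 -c "
from h import *
gst()"; python3 o3.py 0.02 0.001 -0.001 o8
```

```text
gp guard 0.0052 -0.1072 z 0.0238 prong outer y 0.1468 tip x 0.0512 F [-1.   1.2 -3.7] M [0.47 0.33 0.21] w 0.0259 t 12.37
```

View pics/o8_t.png

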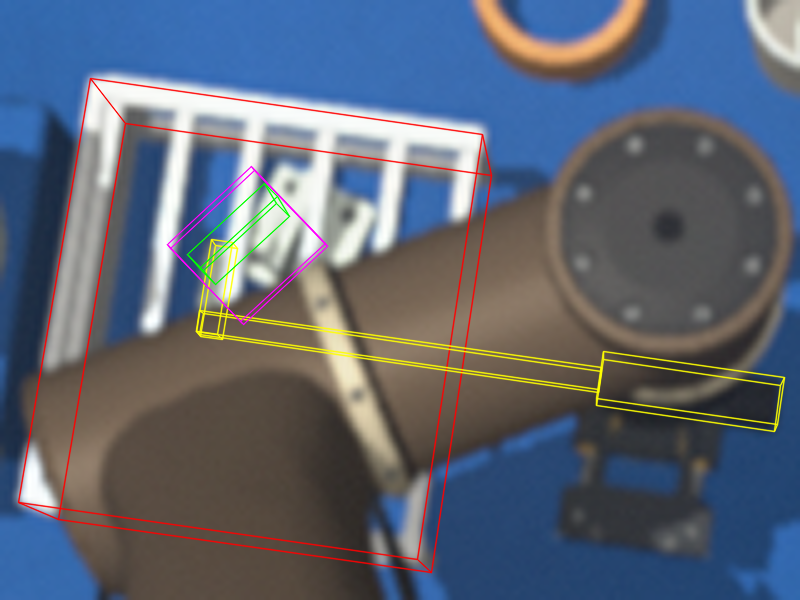

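View pics/o8_s.png

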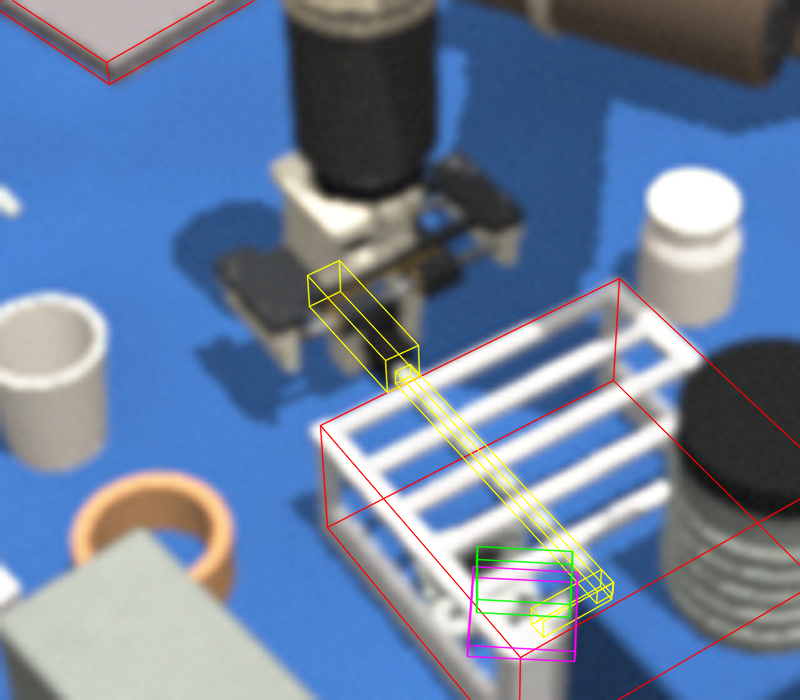

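Request:
play_rows(
  steps=[
    {"gripper": 0, "tx": 0, "ty": 0.1, "tz": 0, "ax": 0, "ay": 0, "az": 0},
    {"gripper": 0, "tx": 0, "ty": 0.2, "tz": 0, "ax": 0, "ay": 0, "az": 0},
    {"gripper": 0, "tx": 0, "ty": 0.2, "tz": 0, "ax": 0, "ay": 0, "az": 0},
    {"gripper": 0, "tx": 0, "ty": 0.2, "tz": 0, "ax": 0, "ay": 0, "az": 0},
    {"gripper": 0, "tx": 0, "ty": 0.2, "tz": 0, "ax": 0, "ay": 0, "az": 0},
    {"gripper": 0, "tx": 0, "ty": 0.2, "tz": 0, "ax": 0, "ay": 0, "az": 0},
    {"gripper": 0, "tx": 0, "ty": 0.2, "tz": 0, "ax": 0, "ay": 0, "az": 0},
    {"gripper": 0, "tx": 0, "ty": 0.2, "tz": 0, "ax": 0, "ay": 0, "az": 0},
    {"gripper": 0, "tx": 0, "ty": 0.2, "tz": 0, "ax": 0, "ay": 0, "az": 0},
    {"gripper": 0, "tx": 0, "ty": 0.2, "tz": 0, "ax": 0, "ay": 0, "az": 0},
    {"gripper": 0, "tx": 0, "ty": 0, "tz": 0, "ax": 0, "ay": 0, "az": 0},
  ],
  newtons=60,
)

```text
t: 13.38
eef_pos: [0.5664, -0.0158, 0.1823]
ee_rot: [0.309, 1.567, -2.952]
force: [-7.2, 6.8, -2.7]
width: 0.0257
```

```bash
python3 -c "
from h import *
gst()"; python3 o3.py 0.02 0.001 -0.001 o9
```

```text
gp guard 0.0037 -0.1546 z 0.0233 prong outer y 0.0994 tip x 0.0497 F [-7.2  6.8 -2.7] M [2.58 2.51 1.98] w 0.0257 t 13.38
```

View pics/o9_t.png

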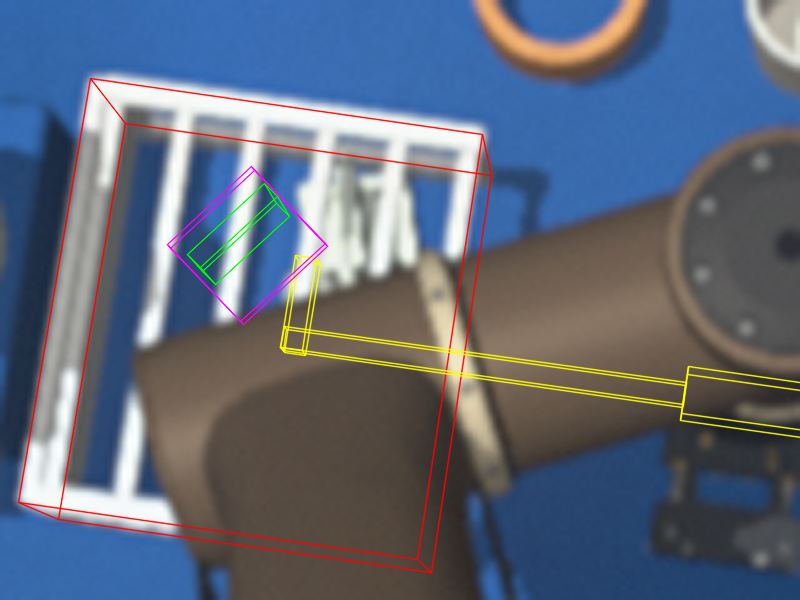

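View pics/o9_s.png

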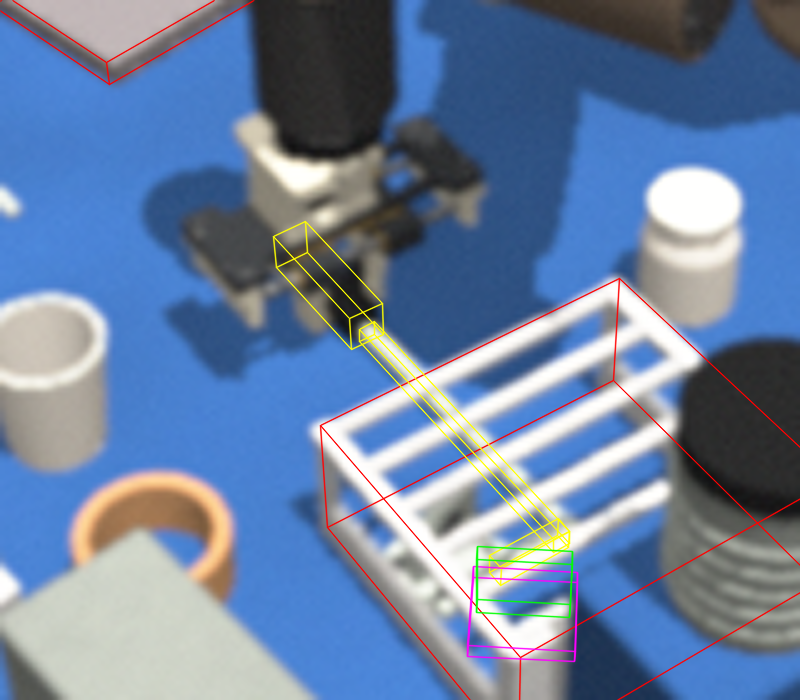

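```bash
python3 -c "
from h import *
crop('top','pics/r1.png',230,130,310,190,10)
crop('scene','pics/r2.png',290,210,370,280,10)"
```

```text
(no output)
```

View pics/r1.png

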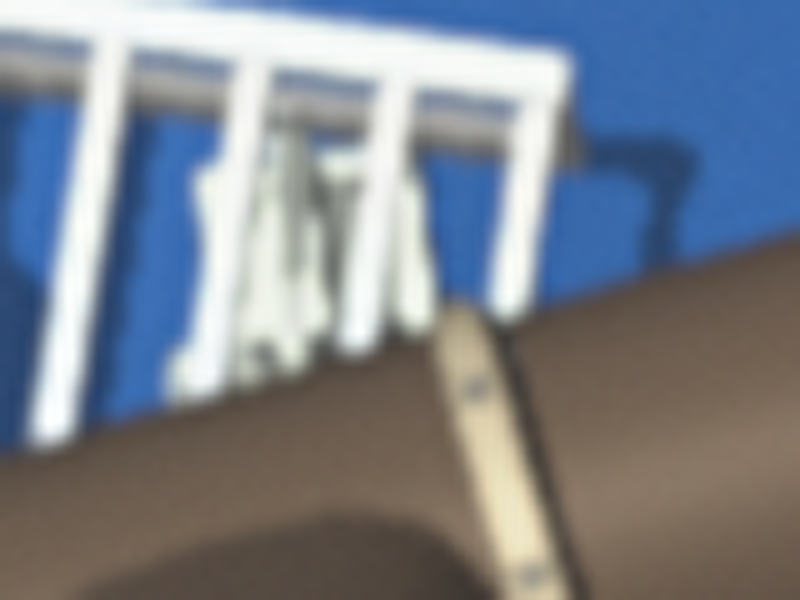

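View pics/r2.png

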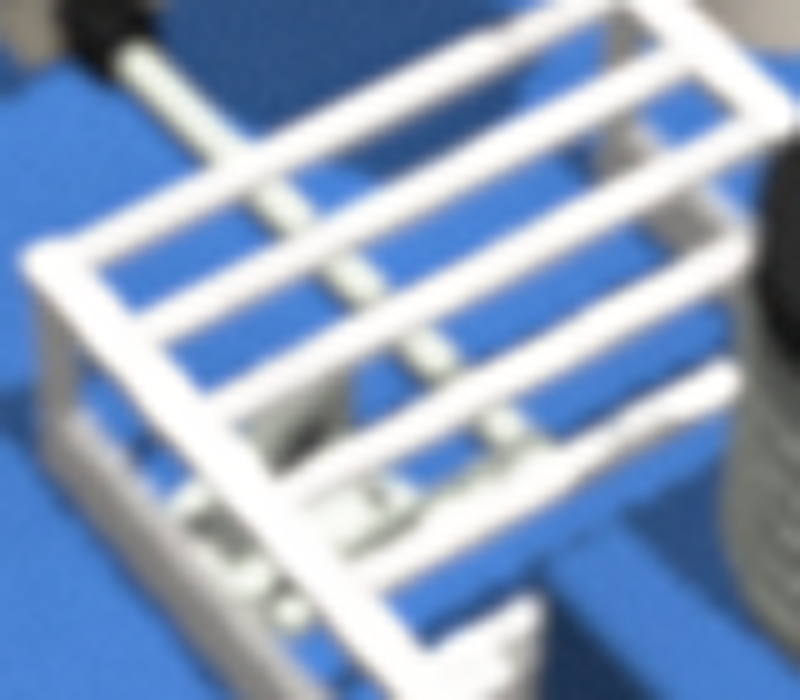

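Request:
play_rows(
  steps=[
    {"gripper": 0, "tx": 0, "ty": -0.2, "tz": 0, "ax": 0, "ay": 0, "az": 0},
    {"gripper": 0, "tx": 0, "ty": -0.2, "tz": 0, "ax": 0, "ay": 0, "az": 0},
    {"gripper": 0, "tx": 0, "ty": -0.1, "tz": 0, "ax": 0, "ay": 0, "az": 0},
    {"gripper": 0, "tx": 0, "ty": 0, "tz": 0, "ax": 0, "ay": 0, "az": 0},
    {"gripper": 0, "tx": 0, "ty": 0, "tz": -0.2, "ax": 0, "ay": 0, "az": 0},
    {"gripper": 0, "tx": 0, "ty": 0, "tz": -0.25, "ax": 0, "ay": 0, "az": 0},
    {"gripper": 0, "tx": 0, "ty": 0, "tz": -0.2, "ax": 0, "ay": 0, "az": 0},
    {"gripper": 0, "tx": 0, "ty": 0, "tz": -0.15, "ax": 0, "ay": 0, "az": 0},
    {"gripper": 0, "tx": 0, "ty": 0, "tz": 0, "ax": 0, "ay": 0, "az": 0},
  ],
  newtons=60,
)

```text
t: 14.33
eef_pos: [0.59, -0.0053, 0.1827]
ee_rot: [0.776, 1.57, -2.487]
force: [-1.2, 0.0, -3.3]
width: 0.0258
```

```bash
python3 -c "
from h import *
gst()
crop('scene','pics/r3.png',290,210,370,280,10)"; python3 o3.py 0.02 0.001 -0.001 o10
```

```text
gp guard 0.0264 -0.1412 z 0.0237 prong outer y 0.1128 tip x 0.0724 F [-1.2  0.  -3.3] M [0.21 0.37 0.25] w 0.0258 t 14.33
```

View pics/r3.png

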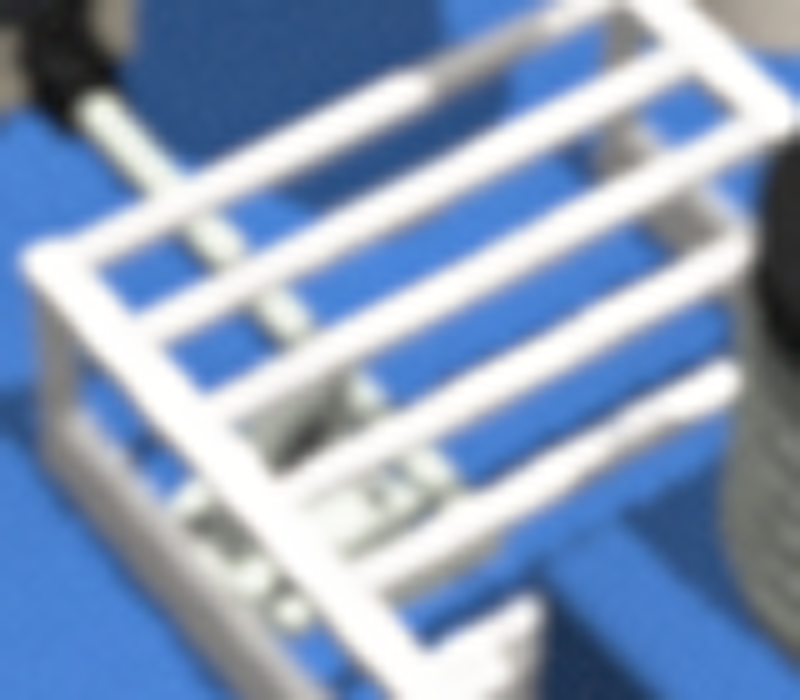

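View pics/o10_t.png

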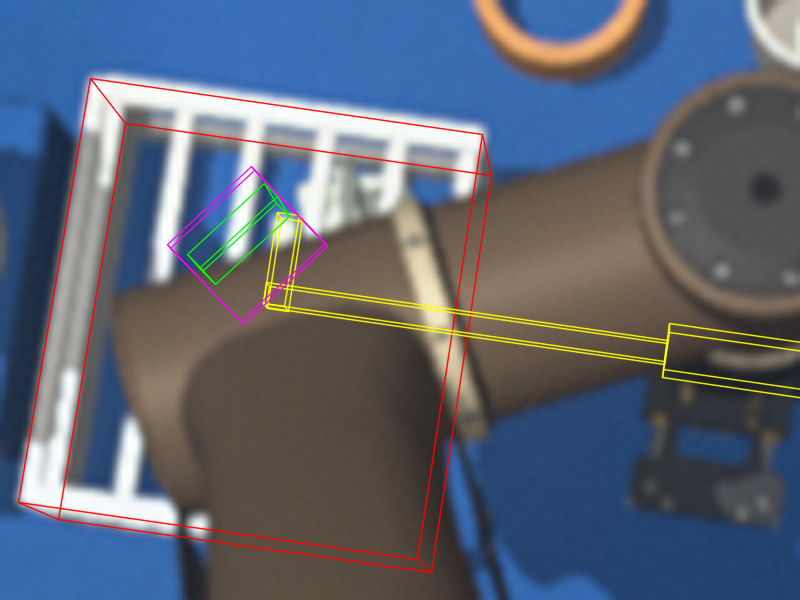

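View pics/o10_s.png

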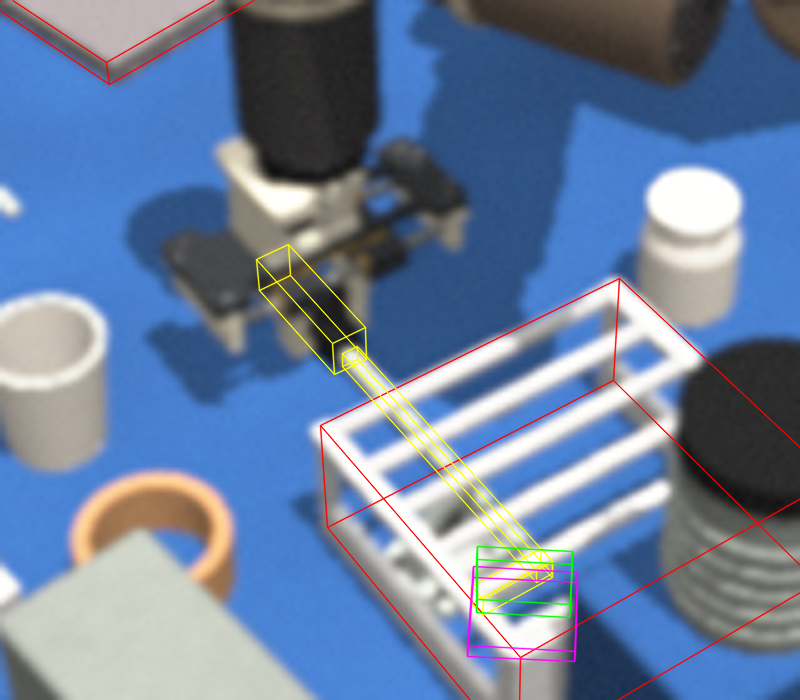

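Request:
play_rows(
  steps=[
    {"gripper": 0, "tx": 0, "ty": 0.15, "tz": 0, "ax": 0, "ay": 0, "az": 0},
    {"gripper": 0, "tx": 0, "ty": 0.2, "tz": 0, "ax": 0, "ay": 0, "az": 0},
    {"gripper": 0, "tx": 0, "ty": 0.2, "tz": 0, "ax": 0, "ay": 0, "az": 0},
    {"gripper": 0, "tx": 0, "ty": 0.2, "tz": 0, "ax": 0, "ay": 0, "az": 0},
    {"gripper": 0, "tx": 0, "ty": 0.2, "tz": 0, "ax": 0, "ay": 0, "az": 0},
    {"gripper": 0, "tx": 0, "ty": 0.2, "tz": 0, "ax": 0, "ay": 0, "az": 0},
    {"gripper": 0, "tx": 0, "ty": 0.2, "tz": 0, "ax": 0, "ay": 0, "az": 0},
    {"gripper": 0, "tx": 0, "ty": 0.2, "tz": 0, "ax": 0, "ay": 0, "az": 0},
    {"gripper": 0, "tx": 0, "ty": 0.2, "tz": 0, "ax": 0, "ay": 0, "az": 0},
    {"gripper": 0, "tx": 0, "ty": 0.2, "tz": 0, "ax": 0, "ay": 0, "az": 0},
    {"gripper": 0, "tx": 0, "ty": 0.2, "tz": 0, "ax": 0, "ay": 0, "az": 0},
    {"gripper": 0, "tx": 0, "ty": 0.2, "tz": 0, "ax": 0, "ay": 0, "az": 0},
    {"gripper": 0, "tx": 0, "ty": 0.2, "tz": 0, "ax": 0, "ay": 0, "az": 0},
  ],
  newtons=60,
)

```text
t: 15.57
eef_pos: [0.5815, -0.0689, 0.1829]
ee_rot: [0.07, 1.571, 3.09]
force: [0.8, 2.2, -3.7]
width: 0.025
```

```bash
python3 -c "
from h import *
gst()
crop('scene','pics/r4.png',280,200,360,270,10)"; python3 o3.py 0.02 0.001 -0.001 o11
```

```text
gp guard 0.0256 -0.2053 z 0.0239 prong outer y 0.0487 tip x 0.0716 F [ 0.8  2.2 -3.7] M [ 1.49 -0.1   0.19] w 0.025 t 15.57
```

View pics/r4.png

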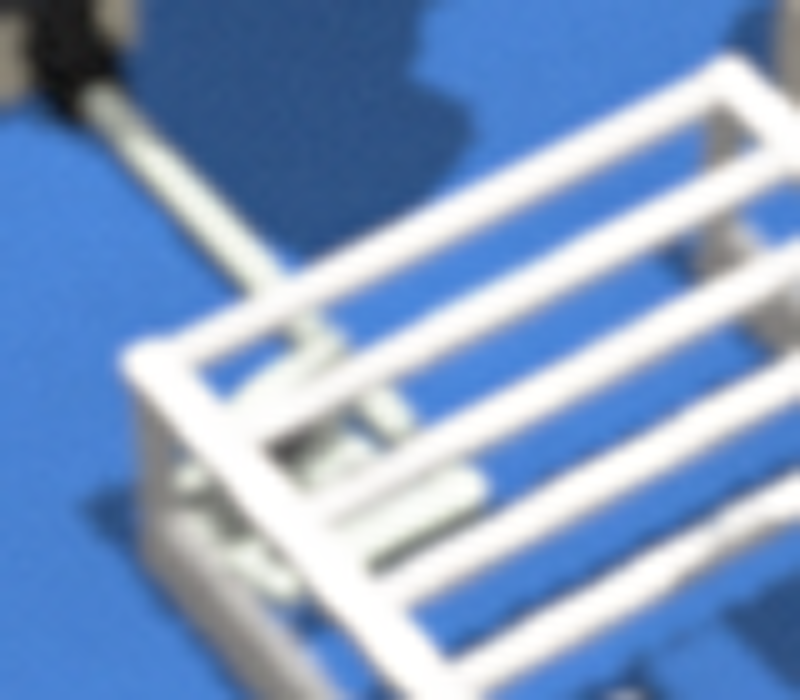

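View pics/o11_t.png

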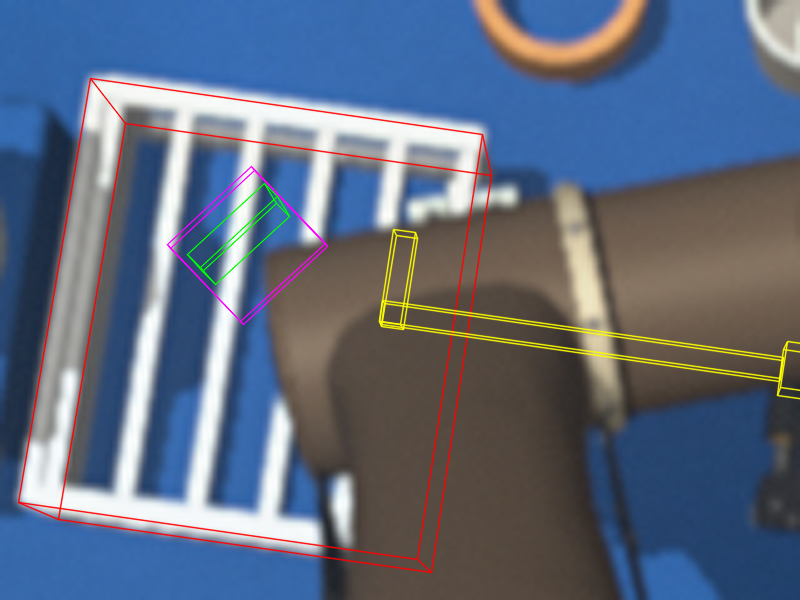

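Request:
play_rows(
  steps=[
    {"gripper": 0, "tx": 0, "ty": 0.2, "tz": 0, "ax": 0, "ay": 0, "az": 0},
    {"gripper": 0, "tx": 0, "ty": 0.3, "tz": 0, "ax": 0, "ay": 0, "az": 0},
    {"gripper": 0, "tx": 0, "ty": 0.3, "tz": 0, "ax": 0, "ay": 0, "az": 0},
    {"gripper": 0, "tx": 0, "ty": 0.3, "tz": 0, "ax": 0, "ay": 0, "az": 0},
    {"gripper": 0, "tx": 0, "ty": 0.3, "tz": 0, "ax": 0, "ay": 0, "az": 0},
    {"gripper": 0, "tx": 0, "ty": 0.3, "tz": 0, "ax": 0, "ay": 0, "az": 0},
    {"gripper": 0, "tx": 0, "ty": 0.3, "tz": 0, "ax": 0, "ay": 0, "az": 0},
    {"gripper": 0, "tx": 0, "ty": 0.3, "tz": 0, "ax": 0, "ay": 0, "az": 0},
    {"gripper": 0, "tx": 0, "ty": 0.3, "tz": 0, "ax": 0, "ay": 0, "az": 0},
    {"gripper": 0, "tx": 0, "ty": 0.3, "tz": 0, "ax": 0, "ay": 0, "az": 0},
    {"gripper": 0, "tx": 0, "ty": 0.3, "tz": 0, "ax": 0, "ay": 0, "az": 0},
    {"gripper": 0, "tx": 0, "ty": 0.3, "tz": 0, "ax": 0, "ay": 0, "az": 0},
    {"gripper": 0, "tx": 0, "ty": 0.3, "tz": 0, "ax": 0, "ay": 0, "az": 0},
    {"gripper": 0, "tx": 0, "ty": 0.3, "tz": 0, "ax": 0, "ay": 0, "az": 0},
    {"gripper": 0, "tx": 0, "ty": 0.3, "tz": 0, "ax": 0, "ay": 0, "az": 0},
    {"gripper": 0, "tx": 0, "ty": 0.3, "tz": 0, "ax": 0, "ay": 0, "az": 0},
    {"gripper": 0, "tx": 0, "ty": 0.3, "tz": 0, "ax": 0, "ay": 0, "az": 0},
    {"gripper": 0, "tx": 0, "ty": 0.3, "tz": 0, "ax": 0, "ay": 0, "az": 0},
    {"gripper": 0, "tx": 0, "ty": 0.2, "tz": 0, "ax": 0, "ay": 0, "az": 0},
  ],
  newtons=60,
)

```text
t: 17.3
eef_pos: [0.5647, -0.2058, 0.1829]
ee_rot: [0.059, 1.571, 3.079]
force: [1.0, 4.2, -3.6]
width: 0.0258
```

```bash
python3 -c "
from h import *
gst()"; python3 o3.py 0.02 0.001 -0.001 o12
python3 -c "
from h import *
crop('scene','pics/r5.png',240,160,340,260,7)"
```

```text
gp guard 0.0256 -0.3432 z 0.0239 prong outer y -0.0892 tip x 0.0716 F [ 1.   4.2 -3.6] M [ 1.38 -0.07  0.15] w 0.0258 t 17.3
```

View pics/o12_s.png

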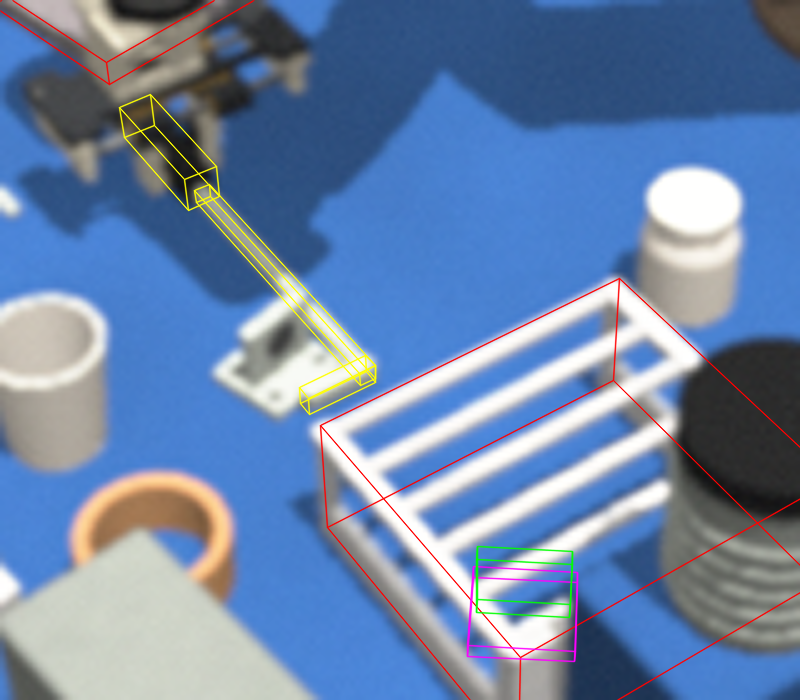

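View pics/o12_t.png

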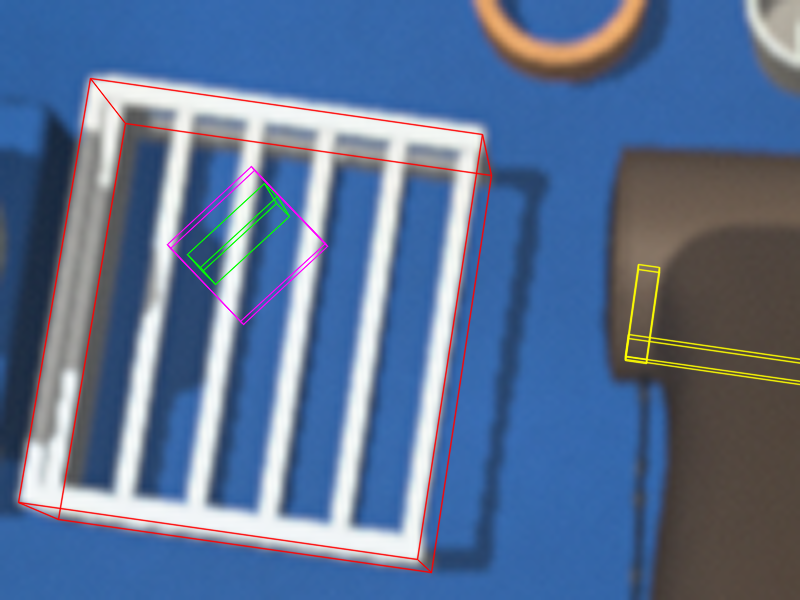

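View pics/r5.png

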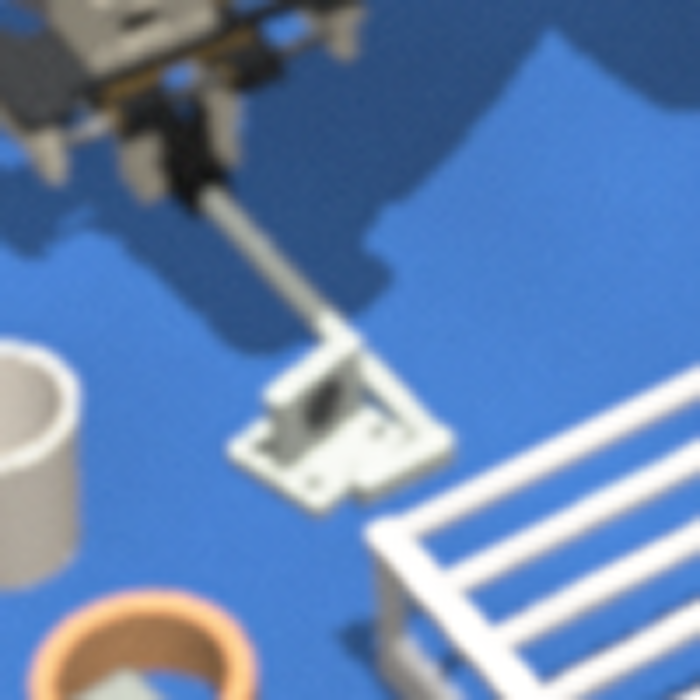

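Request:
play_rows(
  steps=[
    {"gripper": 0, "tx": 0, "ty": -0.2, "tz": 0, "ax": 0, "ay": 0, "az": 0},
    {"gripper": 0, "tx": 0, "ty": -0.3, "tz": 0, "ax": 0, "ay": 0, "az": 0},
    {"gripper": 0, "tx": 0, "ty": 0, "tz": 0, "ax": 0, "ay": 0, "az": 0},
    {"gripper": 0, "tx": 0, "ty": 0, "tz": 0.3, "ax": 0, "ay": 0, "az": 0},
    {"gripper": 0, "tx": 0, "ty": 0, "tz": 0.5, "ax": 0, "ay": 0, "az": 0},
    {"gripper": 0, "tx": 0, "ty": 0, "tz": 0.5, "ax": 0, "ay": 0, "az": 0},
    {"gripper": 0, "tx": 0, "ty": 0, "tz": 0.5, "ax": 0, "ay": 0, "az": 0},
    {"gripper": 0, "tx": 0, "ty": 0, "tz": 0.5, "ax": 0, "ay": 0, "az": 0},
    {"gripper": 0, "tx": 0, "ty": 0, "tz": 0.5, "ax": 0, "ay": 0, "az": 0},
    {"gripper": 0, "tx": 0, "ty": 0, "tz": 0.5, "ax": 0, "ay": 0, "az": 0},
    {"gripper": 0, "tx": 0, "ty": 0, "tz": 0.3, "ax": 0, "ay": 0, "az": 0},
    {"gripper": 0, "tx": 0, "ty": 0, "tz": 0, "ax": 0, "ay": 0, "az": 0},
    {"gripper": 0, "tx": 0.05, "ty": 0, "tz": 0, "ax": 0, "ay": 0, "az": 0},
    {"gripper": 0, "tx": 0, "ty": 0, "tz": 0, "ax": 0, "ay": 0, "az": 0},
  ],
  newtons=60,
)

```text
t: 18.62
eef_pos: [0.4779, -0.1815, 0.1818]
ee_rot: [3.141, 1.57, -0.122]
force: [0.6, -0.5, -4.1]
width: 0.0259
```

```bash
python3 -c "
from h import *
gst()
crop('scene','pics/r6.png',220,140,340,260,6)
crop('top','pics/r7.png',270,130,430,250,5)"
```

```text
gp guard -0.0633 -0.3297 z 0.0228 prong outer y -0.0757 tip x -0.0173 F [ 0.6 -0.5 -4.1] M [-0.1   0.08  0.  ] w 0.0259 t 18.62
```

View pics/r6.png

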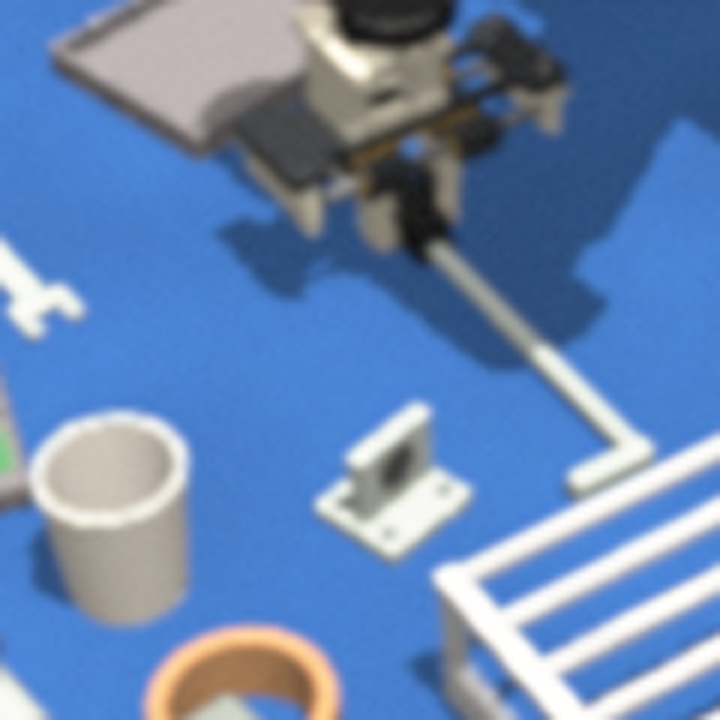

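Request:
play_rows(
  steps=[
    {"gripper": 0.5, "tx": 0.02, "ty": 0, "tz": 0, "ax": 0, "ay": 0, "az": 0},
    {"gripper": 0.7, "tx": 0, "ty": 0, "tz": 0, "ax": 0, "ay": 0, "az": 0},
    {"gripper": 1, "tx": 0, "ty": 0, "tz": 0, "ax": 0, "ay": 0, "az": 0},
    {"gripper": 1, "tx": 0, "ty": 0, "tz": 0, "ax": 0, "ay": 0, "az": 0},
    {"gripper": 1, "tx": 0, "ty": 0, "tz": 0, "ax": 0, "ay": 0, "az": 0},
    {"gripper": 1, "tx": 0, "ty": 0, "tz": 0, "ax": 0, "ay": 0, "az": 0},
    {"gripper": 1, "tx": -0.3, "ty": 0, "tz": 0, "ax": 0, "ay": 0, "az": 0},
    {"gripper": 1, "tx": -0.5, "ty": 0, "tz": 0, "ax": 0, "ay": 0, "az": 0},
    {"gripper": 1, "tx": -0.8, "ty": 0, "tz": 0, "ax": 0, "ay": 0, "az": 0},
    {"gripper": 1, "tx": -0.9, "ty": 0, "tz": 0, "ax": 0, "ay": 0, "az": 0},
    {"gripper": 1, "tx": -0.9, "ty": 0, "tz": 0, "ax": 0, "ay": 0, "az": 0},
    {"gripper": 1, "tx": -0.9, "ty": 0, "tz": 0, "ax": 0, "ay": 0, "az": 0},
    {"gripper": 1, "tx": -0.4, "ty": 0, "tz": 0, "ax": 0, "ay": 0, "az": 0},
  ],
  newtons=60,
)

```text
t: 19.8
eef_pos: [0.4777, -0.1816, 0.3022]
ee_rot: [3.128, 1.566, -0.135]
force: [0.6, 0.2, 0.3]
width: 0.0873
```

Run:
```python
from h import *
gst()
crop('scene','pics/r8.png',220,140,340,260,6)
crop('top','pics/r9.png',270,130,430,250,5)
for cam in("scene","top"):
    for q in("bracket_mid",):
        optics.grab_frame(cam)
        for r in finder.pinpoint(q,cam)[:2]: print(cam,r['confidence'],r['location'],onz(cam,*r['location'],.03).round(4))
a=-.122;ex=np.array([np.cos(a),np.sin(a)]);ey=np.array([-ex[1],ex[0]])
for xg in(.064,.067): print(np.array([.581,.138])+xg*ex-.131*ey)
```

```text
gp guard -0.0629 -0.3299 z 0.1432 prong outer y -0.0759 tip x -0.0169 F [0.6 0.2 0.3] M [-0.06 -0.04 -0.  ] w 0.0873 t 19.8
scene 0.83 [273.4, 444.2] [0.4225 0.4904 0.03  ]
scene 0.72 [215.2, 283.6] [ 0.6283 -0.0157  0.03  ]
top 0.95 [163.5, 335.0] [ 0.6354 -0.0071  0.03  ]
top 0.79 [235.7, 148.0] [0.4272 0.4924 0.03  ]
[6.28581919e-01 1.85048032e-04]
[ 6.31559621e-01 -1.80044719e-04]
```

View pics/r8.png

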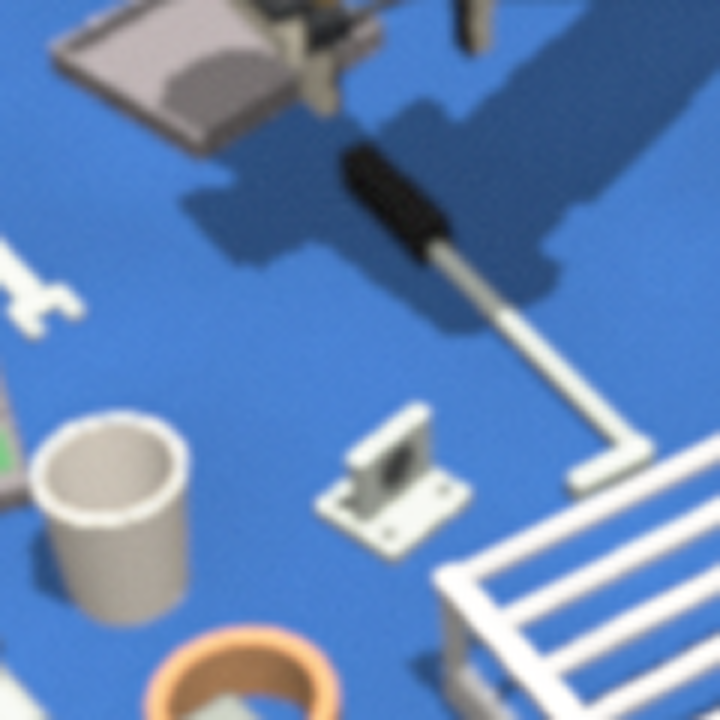

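View pics/r9.png

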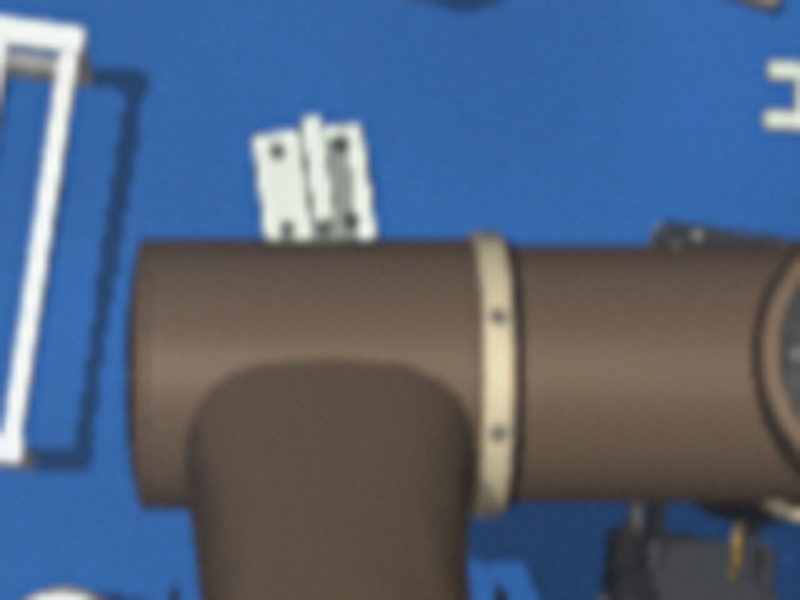

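Run:
```python
from h import *
t=lambda u,v,z=.01: onz('top',130+v/5,270+u/5,z)[:2]
s=lambda u,v,z=.01: onz('scene',140+v/6,220+u/6,z)[:2]
tl,tr,rb,lb=t(253,137),t(360,122),t(376,240),t(268,240)
print('top',tl.round(4),tr.round(4),'len',np.linalg.norm(tl-tr).round(4))
for a,b in((rb,tr),(lb,tl)): print('web head',np.degrees(np.arctan2(*(a*0+(b-a))[::-1])).round(1))
d=tl-tr; print('x head',np.degrees(np.arctan2(d[1],d[0])).round(1))
for h in (8,9,11): print('centre',((tl+tr)/2-.032*np.array([np.cos(np.radians(h)),np.sin(np.radians(h))])).round(4))
L,Bm,Rr=s(316,503),s(395,556),s(474,490)
print('scene',L.round(4),Bm.round(4),Rr.round(4),'mid',((L+Rr)/2).round(4),np.linalg.norm(L-Bm).round(4),np.linalg.norm(Rr-Bm).round(4))
for a,b in((L,Bm),(Bm,Rr)):
    d=b-a;print(np.degrees(np.arctan2(d[1],d[0])).round(1))
w1,w2=s(350,465,.06),s(425,408,.06); d=w1-w2; print('web top',w1.round(4),w2.round(4),np.degrees(np.arctan2(d[1],d[0])).round(1),np.linalg.norm(d).round(4))
B=(.634,-.004);by=np.radians(98)
M=[(box(B,by,-.03,.03,-.032,.032,0,.01),(255,0,255)),(box(B,by,-.005,.005,-.028,.028,.01,.06),(0,255,0))]
overlay('pics/b5t.png','top',300,140,360,190,10,M); overlay('pics/b5s.png','scene',260,195,310,240,12,M)
```

```text
top [0.6556 0.0326] [ 0.6654 -0.0269] len 0.0603
web head 8.5
web head 9.3
x head 99.4
centre [ 0.6288 -0.0016]
centre [ 0.6289 -0.0022]
centre [ 0.6291 -0.0033]
scene [ 0.6695 -0.0243] [0.6612 0.0369] [0.5969 0.0265] mid [0.6332 0.0011] 0.0617 0.0651
97.7
-170.8
web top [0.6646 0.0064] [ 0.6066 -0.0015] 7.7 0.0585
```

View pics/b5t.png

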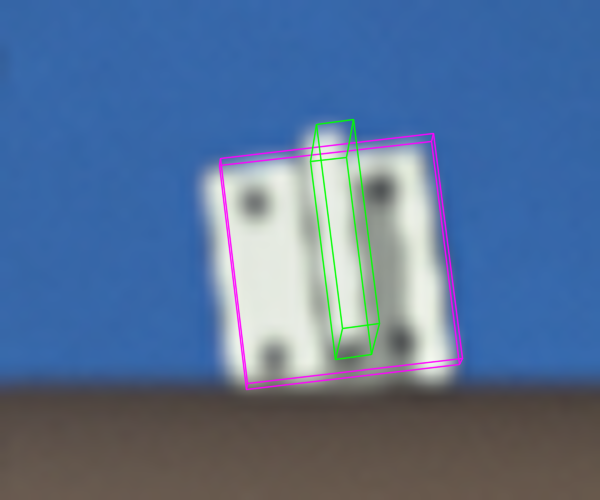

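View pics/b5s.png

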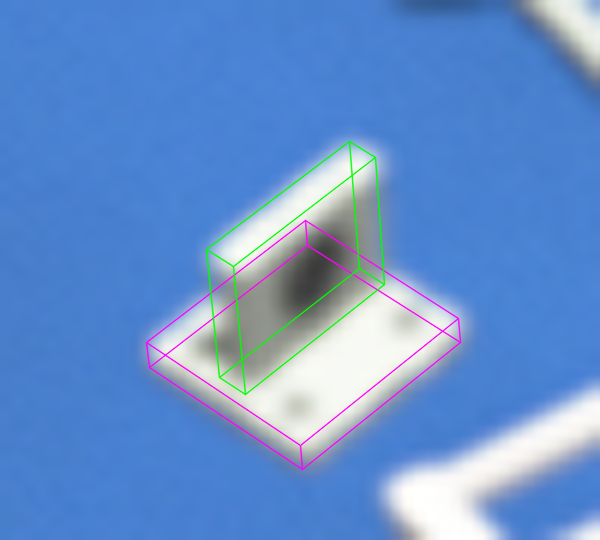

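```bash
python3 -c "
from h import *
goto((.631,-.001,.143),np.radians(98.5));print(tool()[2]['q'].round(2))"
```

```text
t 20.2 gp [ 0.4764 -0.1815  0.1386] zhead 173.03 tilt 0.12 F [0.  0.6 0.3] w 0.0875
turn units (tool) [ 1.242e+01  2.000e-02 -1.000e-02]  shift in CURRENT tool [-0.19 -7.92 -5.25]  shift in NEW tool [-0.18 -7.17  6.23]
[ 0.02  0.19 -0.49 -0.   -0.89 -0.14]
```

Request:
play_rows(
  steps=[
    {"gripper": 1, "tx": 0, "ty": 0, "tz": 0, "ax": 0.95, "ay": 0, "az": 0},
    {"gripper": 1, "tx": 0, "ty": 0, "tz": 0, "ax": 0.96, "ay": 0, "az": 0},
    {"gripper": 1, "tx": 0, "ty": 0, "tz": 0, "ax": 0.96, "ay": 0, "az": 0},
    {"gripper": 1, "tx": 0, "ty": 0, "tz": 0, "ax": 0.95, "ay": 0, "az": 0},
    {"gripper": 1, "tx": 0, "ty": 0, "tz": 0, "ax": 0.95, "ay": 0, "az": 0},
    {"gripper": 1, "tx": 0, "ty": 0, "tz": 0, "ax": 0.95, "ay": 0, "az": 0},
    {"gripper": 1, "tx": 0, "ty": 0, "tz": 0, "ax": 0.95, "ay": 0, "az": 0},
    {"gripper": 1, "tx": 0, "ty": 0, "tz": 0, "ax": 0.95, "ay": 0, "az": 0},
    {"gripper": 1, "tx": 0, "ty": 0, "tz": 0, "ax": 0.96, "ay": 0, "az": 0},
    {"gripper": 1, "tx": 0, "ty": 0, "tz": 0, "ax": 0.96, "ay": 0, "az": 0},
    {"gripper": 1, "tx": 0, "ty": 0, "tz": 0, "ax": 0.96, "ay": 0, "az": 0},
    {"gripper": 1, "tx": 0, "ty": 0, "tz": 0, "ax": 0.96, "ay": 0, "az": 0},
    {"gripper": 1, "tx": 0, "ty": 0, "tz": 0, "ax": 0.96, "ay": 0, "az": 0},
  ],
  newtons=60,
)

```text
t: 21.28
eef_pos: [0.477, -0.1815, 0.2978]
ee_rot: [1.42, 1.569, 3.134]
force: [-0.5, 0.0, 0.3]
width: 0.0879
```

Request:
play_rows(
  steps=[
    {"gripper": 1, "tx": 0, "ty": -0.4, "tz": 0.4, "ax": 0, "ay": 0, "az": 0},
    {"gripper": 1, "tx": 0, "ty": -0.75, "tz": 0.65, "ax": 0, "ay": 0, "az": 0},
    {"gripper": 1, "tx": 0, "ty": -0.75, "tz": 0.65, "ax": 0, "ay": 0, "az": 0},
    {"gripper": 1, "tx": 0, "ty": -0.75, "tz": 0.65, "ax": 0, "ay": 0, "az": 0},
    {"gripper": 1, "tx": 0, "ty": -0.75, "tz": 0.65, "ax": 0, "ay": 0, "az": 0},
    {"gripper": 1, "tx": 0, "ty": -0.75, "tz": 0.65, "ax": 0, "ay": 0, "az": 0},
    {"gripper": 1, "tx": 0, "ty": -0.75, "tz": 0.65, "ax": 0, "ay": 0, "az": 0},
    {"gripper": 1, "tx": 0, "ty": -0.75, "tz": 0.65, "ax": 0, "ay": 0, "az": 0},
    {"gripper": 1, "tx": 0, "ty": -0.75, "tz": 0.65, "ax": 0, "ay": 0, "az": 0},
    {"gripper": 1, "tx": 0, "ty": -0.77, "tz": 0.63, "ax": 0, "ay": 0, "az": 0},
    {"gripper": 1, "tx": 0, "ty": 0, "tz": 0, "ax": 0, "ay": 0, "az": 0},
    {"gripper": 1, "tx": 0, "ty": 0, "tz": 0, "ax": 0, "ay": 0, "az": 0},
  ],
  newtons=60,
)

```text
t: 22.28
eef_pos: [0.632, 0.0006, 0.2973]
ee_rot: [1.691, 1.569, -2.869]
force: [-0.2, 0.4, 0.4]
width: 0.0876
```

```bash
python3 -c "
from h import *
goto((.631,-.001,.043),np.radians(98.5))
crop('scene','pics/r10.png',230,140,350,260,6)"
```

```text
t 22.28 gp [6.317e-01 5.000e-04 1.383e-01] zhead 98.71 tilt 0.1 F [-0.2  0.4  0.4] w 0.0876
turn units (tool) [ 0.04 -0.   -0.02]  shift in CURRENT tool [ 3.81  0.04 -0.06]  shift in NEW tool [ 3.81  0.05 -0.06]
```

View pics/r10.png

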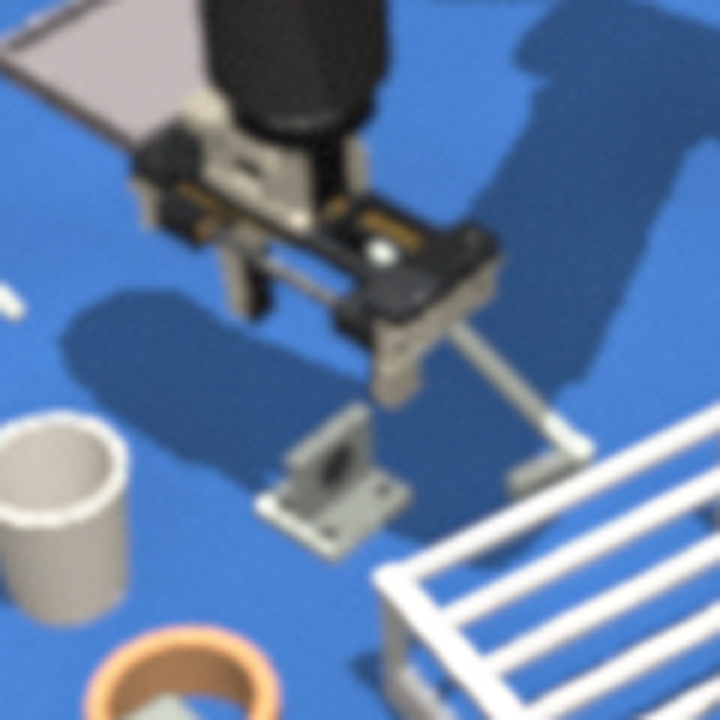

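Request:
play_rows(
  steps=[
    {"gripper": 1, "tx": 0.3, "ty": 0, "tz": 0, "ax": 0, "ay": 0, "az": 0},
    {"gripper": 1, "tx": 0.5, "ty": 0, "tz": 0, "ax": 0, "ay": 0, "az": 0},
    {"gripper": 1, "tx": 0.6, "ty": 0, "tz": 0, "ax": 0, "ay": 0, "az": 0},
    {"gripper": 1, "tx": 0.6, "ty": 0, "tz": 0, "ax": 0, "ay": 0, "az": 0},
    {"gripper": 1, "tx": 0.6, "ty": 0, "tz": 0, "ax": 0, "ay": 0, "az": 0},
    {"gripper": 1, "tx": 0.5, "ty": 0, "tz": 0, "ax": 0, "ay": 0, "az": 0},
    {"gripper": 1, "tx": 0.4, "ty": 0, "tz": 0, "ax": 0, "ay": 0, "az": 0},
    {"gripper": 1, "tx": 0.3, "ty": 0, "tz": 0, "ax": 0, "ay": 0, "az": 0},
    {"gripper": 1, "tx": 0, "ty": 0, "tz": 0, "ax": 0, "ay": 0, "az": 0},
  ],
  newtons=40,
)

```text
t: 23.08
eef_pos: [0.6304, -0.0015, 0.2019]
ee_rot: [1.621, 1.568, -2.943]
force: [-0.5, -0.4, 1.3]
width: 0.0872
```

```bash
python3 -c "
from h import *
goto((.631,-.001,.043),np.radians(98.5))
crop('scene','pics/r11.png',240,160,340,260,7)"
```

```text
t 23.08 gp [ 0.63   -0.0016  0.0429] zhead 98.48 tilt 0.16 F [-0.5 -0.4  1.3] w 0.0872
turn units (tool) [-0.   -0.   -0.03]  shift in CURRENT tool [-0.01 -0.02  0.02]  shift in NEW tool [-0.01 -0.02  0.02]
```

View pics/r11.png

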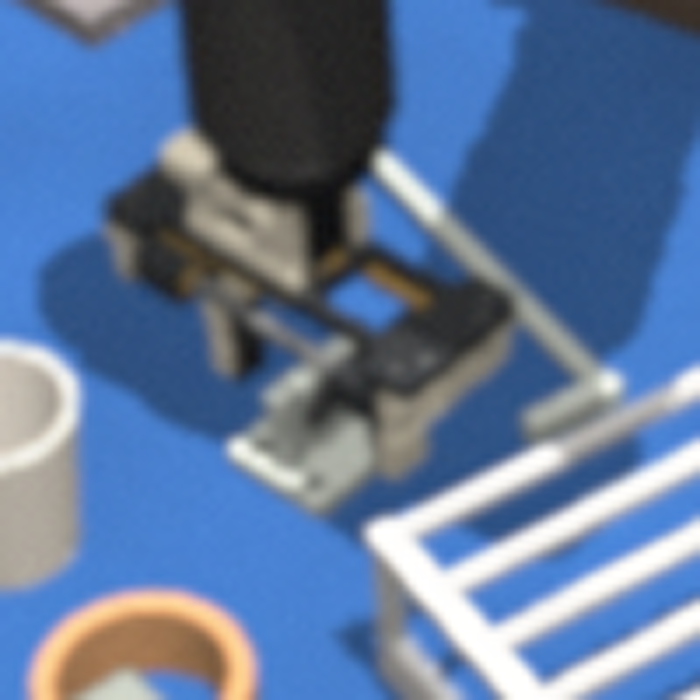

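Fingers straddle the web as planned, so I'll close on it.

Request:
play_rows(
  steps=[
    {"gripper": 0, "tx": 0, "ty": 0, "tz": 0, "ax": 0, "ay": 0, "az": 0},
    {"gripper": 0, "tx": 0, "ty": 0, "tz": 0, "ax": 0, "ay": 0, "az": 0},
    {"gripper": 0, "tx": 0, "ty": 0, "tz": 0, "ax": 0, "ay": 0, "az": 0},
    {"gripper": 0, "tx": 0, "ty": 0, "tz": 0, "ax": 0, "ay": 0, "az": 0},
    {"gripper": 0, "tx": 0, "ty": 0, "tz": 0, "ax": 0, "ay": 0, "az": 0},
    {"gripper": 0, "tx": 0, "ty": 0, "tz": 0, "ax": 0, "ay": 0, "az": 0},
    {"gripper": 0, "tx": 0, "ty": 0, "tz": 0, "ax": 0, "ay": 0, "az": 0},
    {"gripper": 0, "tx": 0, "ty": 0, "tz": 0, "ax": 0, "ay": 0, "az": 0},
    {"gripper": 0, "tx": 0, "ty": 0, "tz": 0, "ax": 0, "ay": 0, "az": 0},
    {"gripper": 0, "tx": 0, "ty": 0, "tz": 0, "ax": 0, "ay": 0, "az": 0},
    {"gripper": 0, "tx": 0, "ty": 0, "tz": 0, "ax": 0, "ay": 0, "az": 0},
    {"gripper": 0, "tx": 0, "ty": 0, "tz": 0, "ax": 0, "ay": 0, "az": 0},
    {"gripper": 0, "tx": 0, "ty": 0, "tz": 0, "ax": 0, "ay": 0, "az": 0},
    {"gripper": 0, "tx": 0, "ty": 0, "tz": 0, "ax": 0, "ay": 0, "az": 0},
    {"gripper": 0, "tx": 0, "ty": 0, "tz": 0, "ax": 0, "ay": 0, "az": 0},
    {"gripper": 0, "tx": 0, "ty": 0, "tz": 0, "ax": 0, "ay": 0, "az": 0},
  ],
  newtons=50,
)

```text
t: 24.47
eef_pos: [0.6313, -0.0008, 0.2036]
ee_rot: [-0.098, 1.571, 1.621]
force: [-0.4, 1.2, 0.3]
width: 0.0098
```

```bash
python3 -c "
from h import *
goto((.631,-.001,.043),np.radians(98.5))
f=optics.grab_frame('top')"
```

```text
t 24.47 gp [ 0.6313 -0.0008  0.0446] zhead 98.52 tilt 0.01 F [-0.4  1.2  0.3] w 0.0098
turn units (tool) [0. 0. 0.]  shift in CURRENT tool [ 0.06  0.01 -0.  ]  shift in NEW tool [ 0.06  0.01 -0.  ]
```

Request:
play_rows(
  steps=[
    {"gripper": 0, "tx": -0.2, "ty": 0, "tz": 0, "ax": 0, "ay": 0, "az": 0},
    {"gripper": 0, "tx": -0.4, "ty": 0, "tz": 0, "ax": 0, "ay": 0, "az": 0},
    {"gripper": 0, "tx": -0.6, "ty": 0, "tz": 0, "ax": 0, "ay": 0, "az": 0},
    {"gripper": 0, "tx": -0.7, "ty": 0, "tz": 0, "ax": 0, "ay": 0, "az": 0},
    {"gripper": 0, "tx": -0.7, "ty": 0, "tz": 0, "ax": 0, "ay": 0, "az": 0},
    {"gripper": 0, "tx": -0.7, "ty": 0, "tz": 0, "ax": 0, "ay": 0, "az": 0},
    {"gripper": 0, "tx": -0.5, "ty": 0, "tz": 0, "ax": 0, "ay": 0, "az": 0},
    {"gripper": 0, "tx": -0.2, "ty": 0, "tz": 0, "ax": 0, "ay": 0, "az": 0},
  ],
  newtons=50,
)

```text
t: 25.18
eef_pos: [0.6315, -0.0011, 0.3063]
ee_rot: [-1.551, 1.568, 0.169]
force: [0.5, -0.0, -6.3]
width: 0.01
```

Run:
```python
from h import *
for cam in("top","scene"):
    optics.grab_frame(cam)
    for r in finder.silhouettes("tray",cam)[:1]:
        p=r['pixels'].astype(np.uint8); ys,xs=np.nonzero(p)
        (c,w,a)=cv2.minAreaRect(np.stack([xs,ys],1).astype(np.float32)); print(cam,c,w,a,onz(cam,c[1],c[0],.015).round(4), r['confidence'])
    for r in finder.pinpoint("tray",cam)[:1]: print(cam,onz(cam,*r['location'],0).round(4))
goto((.461,-.418,.145),np.radians(98.5))
crop('scene','pics/r12.png',210,110,350,230,5)
crop('top','pics/r13.png',420,170,540,290,5)
```

```text
top (482.025634765625, 231.46759033203125) (62.97743225097656, 56.72642517089844) 83.2901611328125 [ 0.458  -0.4144  0.015 ] 0.69
top [ 0.4577 -0.4151  0.    ]
scene (248.7770538330078, 149.75794982910156) (25.379165649414062, 36.711997985839844) 61.38954162597656 [ 0.4963 -0.4168  0.015 ] 0.7
scene [ 0.4633 -0.4296  0.    ]
t 25.48 gp [ 0.6304 -0.0011  0.1434] zhead 98.5 tilt 0.13 F [-0.2  0.7 -6.5] w 0.0099
turn units (tool) [ 0.   -0.   -0.02]  shift in CURRENT tool [ -0.04   9.18 -15.49]  shift in NEW tool [ -0.06   9.18 -15.49]
```

View pics/r12.png

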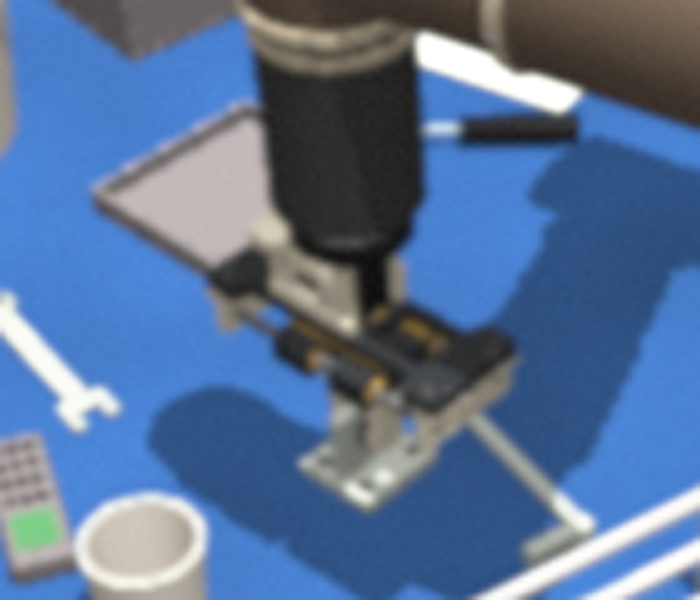

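View pics/r13.png

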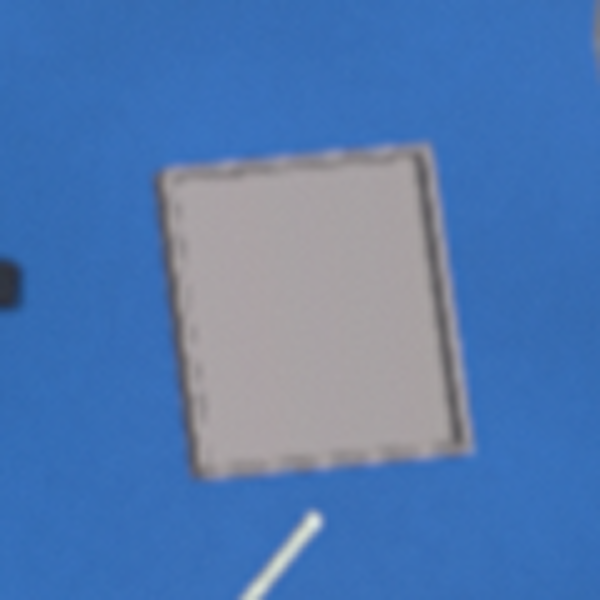

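Request:
play_rows(
  steps=[
    {"gripper": 0, "tx": 0, "ty": 0.25, "tz": -0.4, "ax": 0, "ay": 0, "az": 0},
    {"gripper": 0, "tx": 0, "ty": 0.4, "tz": -0.7, "ax": 0, "ay": 0, "az": 0},
    {"gripper": 0, "tx": 0, "ty": 0.53, "tz": -0.9, "ax": 0, "ay": 0, "az": 0},
    {"gripper": 0, "tx": 0, "ty": 0.53, "tz": -0.9, "ax": 0, "ay": 0, "az": 0},
    {"gripper": 0, "tx": 0, "ty": 0.53, "tz": -0.9, "ax": 0, "ay": 0, "az": 0},
    {"gripper": 0, "tx": 0, "ty": 0.53, "tz": -0.9, "ax": 0, "ay": 0, "az": 0},
    {"gripper": 0, "tx": 0, "ty": 0.53, "tz": -0.9, "ax": 0, "ay": 0, "az": 0},
    {"gripper": 0, "tx": 0, "ty": 0.53, "tz": -0.9, "ax": 0, "ay": 0, "az": 0},
    {"gripper": 0, "tx": 0, "ty": 0.53, "tz": -0.9, "ax": 0, "ay": 0, "az": 0},
    {"gripper": 0, "tx": 0, "ty": 0.53, "tz": -0.9, "ax": 0, "ay": 0, "az": 0},
    {"gripper": 0, "tx": 0, "ty": 0.53, "tz": -0.9, "ax": 0, "ay": 0, "az": 0},
    {"gripper": 0, "tx": 0, "ty": 0.53, "tz": -0.9, "ax": 0, "ay": 0, "az": 0},
    {"gripper": 0, "tx": 0, "ty": 0.53, "tz": -0.9, "ax": 0, "ay": 0, "az": 0},
    {"gripper": 0, "tx": 0, "ty": 0.53, "tz": -0.9, "ax": 0, "ay": 0, "az": 0},
    {"gripper": 0, "tx": 0, "ty": 0.53, "tz": -0.9, "ax": 0, "ay": 0, "az": 0},
    {"gripper": 0, "tx": 0, "ty": 0.53, "tz": -0.9, "ax": 0, "ay": 0, "az": 0},
    {"gripper": 0, "tx": 0, "ty": 0.53, "tz": -0.9, "ax": 0, "ay": 0, "az": 0},
    {"gripper": 0, "tx": 0, "ty": 0.4, "tz": -0.6, "ax": 0, "ay": 0, "az": 0},
    {"gripper": 0, "tx": 0, "ty": 0.2, "tz": -0.3, "ax": 0, "ay": 0, "az": 0},
    {"gripper": 0, "tx": 0, "ty": 0, "tz": 0, "ax": 0, "ay": 0, "az": 0},
  ],
  newtons=50,
)

```text
t: 27.25
eef_pos: [0.4599, -0.4199, 0.3031]
ee_rot: [1.176, 1.57, 2.894]
force: [0.9, 1.1, -6.4]
width: 0.0093
```

Run:
```python
from h import *
goto((.460,-.418,.0496),np.radians(98.5))
crop('scene','pics/r14.png',190,90,330,210,5)
```

```text
t 27.25 gp [ 0.4597 -0.4199  0.1441] zhead 98.38 tilt 0.07 F [ 0.9  1.1 -6.4] w 0.0093
turn units (tool) [-0.02  0.   -0.01]  shift in CURRENT tool [ 3.78 -0.02  0.07]  shift in NEW tool [ 3.78 -0.02  0.07]
```

View pics/r14.png

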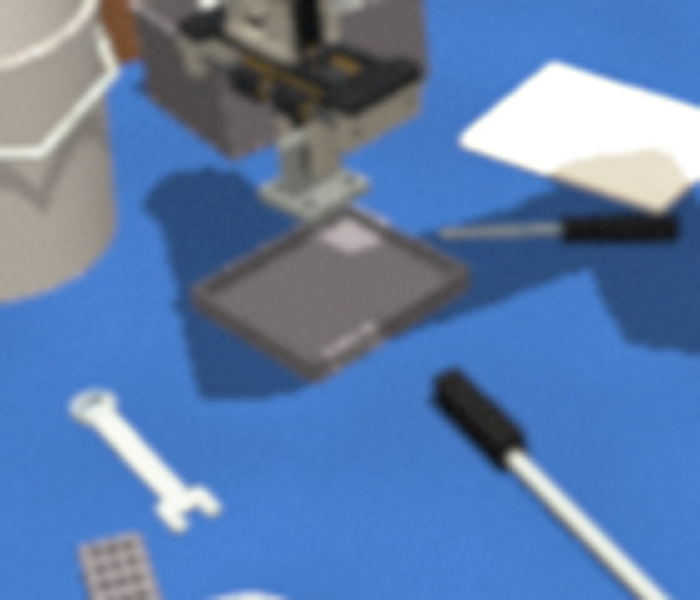

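Request:
play_rows(
  steps=[
    {"gripper": 0, "tx": 0.3, "ty": 0, "tz": 0, "ax": 0, "ay": 0, "az": 0},
    {"gripper": 0, "tx": 0.5, "ty": 0, "tz": 0, "ax": 0, "ay": 0, "az": 0},
    {"gripper": 0, "tx": 0.5, "ty": 0, "tz": 0, "ax": 0, "ay": 0, "az": 0},
    {"gripper": 0, "tx": 0.5, "ty": 0, "tz": 0, "ax": 0, "ay": 0, "az": 0},
    {"gripper": 0, "tx": 0.5, "ty": 0, "tz": 0, "ax": 0, "ay": 0, "az": 0},
    {"gripper": 0, "tx": 0.4, "ty": 0, "tz": 0, "ax": 0, "ay": 0, "az": 0},
    {"gripper": 0, "tx": 0.3, "ty": 0, "tz": 0, "ax": 0, "ay": 0, "az": 0},
    {"gripper": 0, "tx": 0.2, "ty": 0, "tz": 0, "ax": 0, "ay": 0, "az": 0},
    {"gripper": 0, "tx": 0.2, "ty": 0, "tz": 0, "ax": 0, "ay": 0, "az": 0},
    {"gripper": 0, "tx": 0.1, "ty": 0, "tz": 0, "ax": 0, "ay": 0, "az": 0},
    {"gripper": 0, "tx": 0.1, "ty": 0, "tz": 0, "ax": 0, "ay": 0, "az": 0},
    {"gripper": 0, "tx": 0, "ty": 0, "tz": 0, "ax": 0, "ay": 0, "az": 0},
    {"gripper": 0, "tx": 0, "ty": 0, "tz": 0, "ax": 0, "ay": 0, "az": 0},
  ],
  newtons=50,
)

```text
t: 28.38
eef_pos: [0.4613, -0.4184, 0.2139]
ee_rot: [-2.265, 1.57, -0.546]
force: [-0.2, -0.1, -6.5]
width: 0.0101
```

Run:
```python
from h import *
goto((.460,-.418,.0496),np.radians(98.5))
crop('scene','pics/r15.png',190,90,330,210,5)
```

```text
t 28.38 gp [ 0.4613 -0.4184  0.0549] zhead 98.51 tilt 0.02 F [-0.2 -0.1 -6.5] w 0.0101
turn units (tool) [ 0. -0.  0.]  shift in CURRENT tool [0.21 0.05 0.02]  shift in NEW tool [0.21 0.05 0.02]
```

View pics/r15.png

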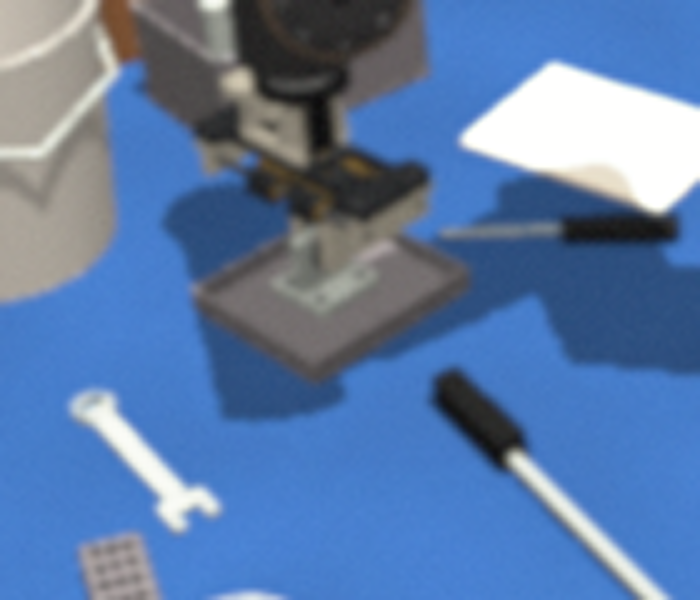

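Request:
play_rows(
  steps=[
    {"gripper": 0, "tx": 0.07, "ty": 0, "tz": 0, "ax": 0, "ay": 0, "az": 0},
    {"gripper": 0, "tx": 0.06, "ty": 0, "tz": 0, "ax": 0, "ay": 0, "az": 0},
    {"gripper": 0, "tx": 0.05, "ty": 0, "tz": 0, "ax": 0, "ay": 0, "az": 0},
    {"gripper": 0, "tx": 0.03, "ty": 0, "tz": 0, "ax": 0, "ay": 0, "az": 0},
    {"gripper": 0, "tx": 0, "ty": 0, "tz": 0, "ax": 0, "ay": 0, "az": 0},
    {"gripper": 0, "tx": 0, "ty": 0, "tz": 0, "ax": 0, "ay": 0, "az": 0},
  ],
  newtons=50,
)

```text
t: 28.93
eef_pos: [0.4612, -0.4182, 0.2086]
ee_rot: [2.04, 1.571, -2.524]
force: [-1.4, 0.9, -2.1]
width: 0.0095
```

Request:
play_rows(
  steps=[
    {"gripper": 0, "tx": 0.02, "ty": 0, "tz": 0, "ax": 0, "ay": 0, "az": 0},
    {"gripper": 0, "tx": 0, "ty": 0, "tz": 0, "ax": 0, "ay": 0, "az": 0},
    {"gripper": 0.2, "tx": 0, "ty": 0, "tz": 0, "ax": 0, "ay": 0, "az": 0},
    {"gripper": 0.4, "tx": 0, "ty": 0, "tz": 0, "ax": 0, "ay": 0, "az": 0},
    {"gripper": 0.6, "tx": 0, "ty": 0, "tz": 0, "ax": 0, "ay": 0, "az": 0},
    {"gripper": 0.6, "tx": 0, "ty": 0, "tz": 0, "ax": 0, "ay": 0, "az": 0},
    {"gripper": 0.6, "tx": 0, "ty": 0, "tz": 0, "ax": 0, "ay": 0, "az": 0},
    {"gripper": 0.6, "tx": 0, "ty": 0, "tz": 0, "ax": 0, "ay": 0, "az": 0},
    {"gripper": 0.6, "tx": -0.2, "ty": 0, "tz": 0, "ax": 0, "ay": 0, "az": 0},
    {"gripper": 0.6, "tx": -0.5, "ty": 0, "tz": 0, "ax": 0, "ay": 0, "az": 0},
    {"gripper": 0.6, "tx": -0.8, "ty": 0, "tz": 0, "ax": 0, "ay": 0, "az": 0},
    {"gripper": 0.6, "tx": -0.8, "ty": 0, "tz": 0, "ax": 0, "ay": 0, "az": 0},
    {"gripper": 0.6, "tx": -0.8, "ty": 0, "tz": 0, "ax": 0, "ay": 0, "az": 0},
    {"gripper": 0.6, "tx": -0.8, "ty": 0, "tz": 0, "ax": 0, "ay": 0, "az": 0},
    {"gripper": 0.6, "tx": -0.8, "ty": 0, "tz": 0, "ax": 0, "ay": 0, "az": 0},
    {"gripper": 0.6, "tx": -0.4, "ty": 0, "tz": 0, "ax": 0, "ay": 0, "az": 0},
    {"gripper": 0.6, "tx": 0, "ty": 0, "tz": 0, "ax": 0, "ay": 0, "az": 0},
  ],
  newtons=50,
)

```text
t: 30.35
eef_pos: [0.4618, -0.4186, 0.3385]
ee_rot: [-2.27, 1.566, -0.551]
force: [0.8, -0.2, -0.5]
width: 0.0522
```

Run:
```python
from h import *
gst()
crop('scene','pics/r16.png',190,90,350,250,5)
f=cv2.cvtColor(optics.grab_frame('top'),cv2.COLOR_RGB2BGR); cv2.imwrite('pics/top_end.png',f)
for cam in("scene","top"):
    optics.grab_frame(cam)
    for r in finder.pinpoint("bracket_mid",cam)[:3]: print(cam,round(r['confidence'],2),onz(cam,*r['location'],.035).round(4))
```

```text
gp guard -0.0499 -0.5673 z 0.1795 prong outer y -0.3133 tip x -0.0039 F [ 0.8 -0.2 -0.5] M [-0.03 -0.06 -0.01] w 0.0522 t 30.35
scene 0.6 [ 0.4593 -0.4381  0.035 ]
scene 0.59 [0.4302 0.5019 0.035 ]
top 0.97 [0.4287 0.4885 0.035 ]
```

View pics/r16.png

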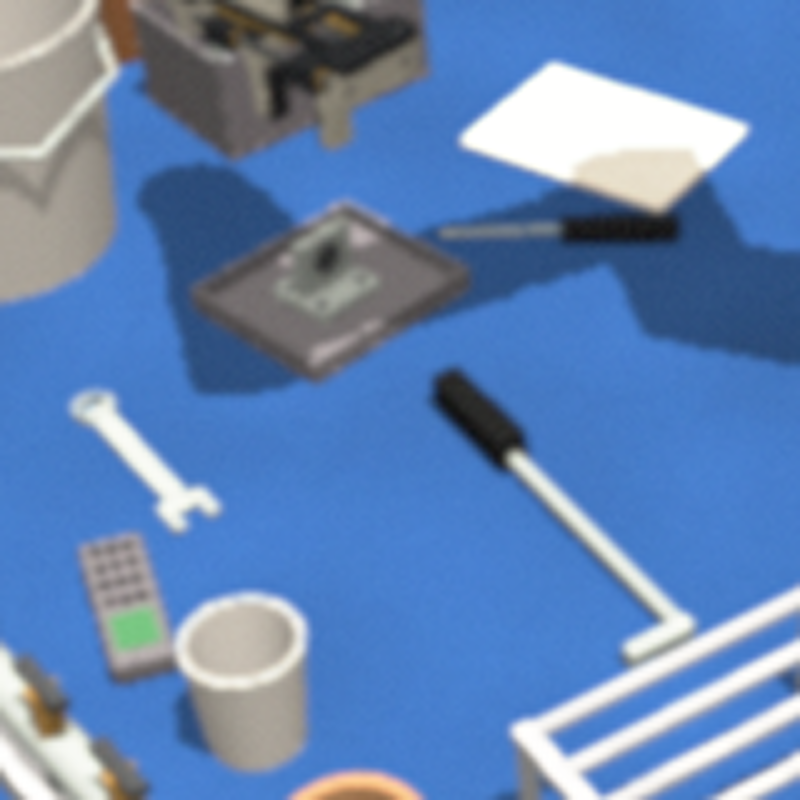

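View pics/top_end.png

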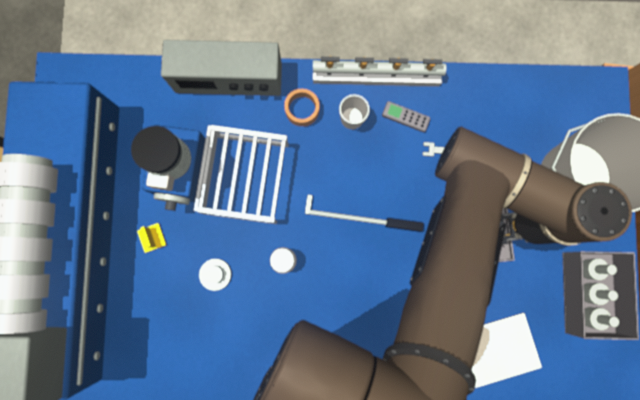

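```bash
python3 -c "
from station import job_done
print(job_done())"
```

```text
the job is handed in; nothing more can be done
None
```

The bracket is out of the guard and standing on its foot near the middle of the tray. The rod lies flat on the bench and both have been let go. I handed the job in at about 30.5 s of the 72 s allowed.

- **Drawing out:** I reached in with the hooked rod on the free side and got the prong behind the bracket. On the first pull the bracket slid against the +x wall and the rod loaded up to about 10 N. I backed off, took a fuller hold and drew it out to about 130 mm in front of the mouth, still standing.
- **Setting down:** The rod went down with its hook about 75 mm outside the mouth. The bracket was lowered until the tray took part of its weight (the gripper load fell from 6.5 N to 2.1 N), then released.

**Last checks**
- The scene picture shows the bracket upright near the tray's middle, and the rod flat and clear of the guard, tray and bracket. The bystanders I could see look unmoved.
- The gripper was at (0.461, -0.418) when it let go, against a tray centre I measured at about (0.460, -0.418).
- **Disagreement:** the network's scene reading put the bracket at (0.459, -0.438), 20 mm off in y. The same camera also read the tray about 12 mm further in -y, so most of that looks like camera bias, and either reading is within tolerance.
- **Not seen:** in the last top picture the arm hid most of the tray and the shaft of the spanner. There the network found only the yellow look-alike, so no second camera confirmed the bracket's final place.

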